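Lock up the desk chest

ROBOT

A 7-joint arm with a two-finger parallel gripper is mounted at the origin on a cart in front of the work surface, level with it; the furniture and walls round the work are solid. World frame = base frame: x ahead of the robot, y to its left, z up, the work surface at z = 0. Lengths are in mm, angles in rad, forces in N, time in s.
With the tool pointing down it reaches from about 400 to 875 mm from the base axis. Payload 4.4 kg.
Tool frame: the origin (TCP) lies at the very end of the fingers, on their centre line; the grasp point (between the pads) lies 19 mm behind it; z points along the fingers, y is the direction in which the jaws open and shut (so a half turn about z gives the same grasp; the last joint's range is limited). The gripper opens to 85 mm and grips with 20 to 120 N. Pads are 22 mm wide; open, the fingers measure 114 mm over their backs; the gripper's body (76 mm by 85 mm) begins 54 mm behind the grasp point. The pads swing forward as they close: fully open they stand 13 mm farther back than shut.
Start: joints at [1.083, 0.628, 0.038, 1.517, -0.027, 0.996, -0.02], TCP at [266.14, -593.032, 231.313] pointing down, gripper open.
Joint ranges: [-3.06, 3.06], [-0.37, 2.12], [-1.25, 1.32], [0.18, 2.47], [-1.1, 4.24], [0.23, 1.98], [-2.94, 2.94]. Speed limits (rad/s): [2.57, 2.57, 3.14, 3.14, 3.14, 3.14, 3.14].

INTERFACE

Orientations are given as [roll, pitch, yaw] about the fixed x, y, z axes, in that order (R = Rz(yaw) Ry(pitch) Rx(roll)).
In Python, from cell import read_state, get_image, finish_job gives the robot as it stands.
- The arm moves only by the tool carry_out, never from a script. Its argument "series" is a list that holds one entry, the list of rows, each a list of 7 numbers: the shift along the tool's x, y, z in cm, then the turn, a rotation vector about the tool's x, y, z in rad, then the finger opening in cm, from 0 to 8.54. In form: [[[x, y, z, wx, wy, wz, grip], ...]]. A call has 1 to 5 rows; each row is the pose to reach, as a shift and turn from the pose commanded when the call began, along the tool's axes at that moment; what a row does not reach only later rows make up. A row lasts 1/12 s, in which the tool goes at most 41.7 mm and 7.16 degrees, less where a joint would pass 70% of its speed; a pose out of reach is approached as far as the arm can. A call with a gripper value outside its range is refused whole. The fingers move at their own pace and stop on an object; the grip force is fixed at half the most. Time passes only in rows, so rows that repeat a pose let the fingers close. It gives the time, the measured TCP pose, the force and the opening at its end, in the units of the state.
- read_state(): the state, without advancing time (a new reading comes with each control period).
- get_image(name): name is "side" or "top"; returns a dict with "img" (384x512x3 uint8, blue, green, red), "z_map" (384x512 float32, mm along the optical axis (not along the pixel's ray), 0 where there is no reading), "mtx" (3x3 intrinsics, pixels), "T" (4x4, takes a point from camera to world coordinates). Camera axes: x right, y down, z forward; pixel columns grow to the right and rows downward; lengths in mm; the calibration is good to about 2 mm. A picture is of the moment at which its call begins.
- finish_job(): hands the job in, once; it reports no verdict.
The state is a dict: "clock": time; "qpos": joint angles; "qd": joint speeds; "tau": joint torques, N m; "eef_pos": TCP position; "tool_rot": TCP orientation; "force": force on the tool from outside, world axes, zero at the start; "torque": the same for the moment, N m; "width": finger opening in mm.
Only numpy, scipy, OpenCV 4.12 (cv2) and the standard library are available. Lean on these libraries where they do the work, as an engineer would, in place of code of your own. Each camera call takes 0.05 s, during which the arm holds its last target.

TASK

Lock up the small desk chest: push its open drawer fully home, then swing the gate across the drawers with its latch bar lifted over the catch, and let the bar drop down behind the catch so that the gate stays shut by itself. Be gentle: do not slam or force the gate or the bar against the catch plate, and leave the other things where they are.

Things in the scene. Friction and masses are not known exactly. Their poses are not given: they have to be found in the camera images.
- chest: Fixed wooden desk chest, 170 deep (x) x 270 wide (y) x 130 high mm. Origin: centre of its underside; x points from front to back, y to the left seen from the front; front face at x = -85 mm. Two drawers, one above the other (the lower is shut and fixed), a slatted wooden gate hinged at the left of the front, a steel keeper plate with the catch at the right of the front.
- drawer (a joint): How far the upper drawer stands out of the front, m: 0 = fully home, its front flush with the chest's front face; grows as it comes out. Its slide rubs with 1 to 2 N and ends at a stop.
- drawer_front (a point): Centre of the outer face of the upper drawer's front (170 wide, 46 high, this point 93.5 mm over the desk; a finger notch 52 wide, 12 deep in the middle of its top edge). The drawer runs along the chest's x.
- hinge (a point): Point on the gate's upright hinge axis, 65 mm over the desk, at x = -109, y = +118 mm of the chest.
- gate (a joint): Gate angle about the hinge, rad: near 0 = shut (parallel to the chest's front), grows as it opens towards the robot, 1.57 = straight out. It stays where it is left. Near shut its strike plate meets a sprung rubber buffer (5 N per mm, 239 mm from the hinge), which it must press in by 2 to 3 mm before the bar fits behind the catch, at an angle anywhere from -0.04 to 0.055: feel for it.
- gate_edge (a point): Top of the gate's free edge: 225 mm from the hinge axis, 126 mm over the desk, in the gate's middle plane. The gate is a wooden frame 12 thick, its middle plane through the hinge axis, its lower edge 12 mm over the desk. A steel strike plate sticks out 25 mm past this edge, 66 to 82 mm over the desk.
- bar (a joint): Angle of the latch bar, rad: 0 = lying level, down; grows as its free end is lifted, ends at 0.16. It falls by its own weight. The steel bar (8 thick, 14 high) lies along the gate's front, its middle 13 mm in front of the gate's middle plane and 104 mm over the desk, pivoted 35 mm from the hinge axis. 0.09 or more clears the catch.
- bar_tip (a point): Lower edge of the bar at its free end: 250 mm from the hinge axis, 97 mm over the desk with the bar down. The free end sticks out 25 mm past the gate's edge and goes behind the catch's lip.
- catch (a point): Middle of the top of the catch's lip as drawn: an upright square hook, no ramp, lip 7 thick (x), 12 wide (y). The real keeper (catch and buffer in one) sits on packing, up to 10 mm farther in or out and 2 mm higher or lower, not measured. Pushing the knob in with 13 N just brings the bar behind the lip, 18 N gives it 0.7 mm of room; let go, the buffer holds it against the lip.
- knob (a point): Centre of the upright steel knob on the bar, for lifting the bar and leading the gate: 14 in diameter, 31 high, on a thinner stem. With the bar down it is 156 mm over the desk (30 above the gate's top, 26 above the chest's), 165 mm from the hinge axis along the gate, 13 mm in front of the gate's middle plane. It rises 13 mm for 0.1 rad of the bar.
- washi_1: Roll of paper tape, 37 across, 15 high, lying on the chest's top near the back; origin under its centre. Leave it.
- washi_2: Second roll of paper tape, same size, beside the first. Leave it.
- eraser: Block eraser, 22 x 42 x 13, lying on the desk to the right. Leave it.
- highlighter_1: Highlighter pen, 127 long, lying on the desk to the right. Leave it.

How it is judged:
By the outcome, as a careful person would: the job done as asked, in the order asked, and still so for the second after the job is handed in, with the robot touching nothing.
It also fails if it takes over 61 s, if anything falls off the work surface, if the arm or the gripper's body presses on something with over 40 N, if the wrist force passes 120 N, or if a joint passes its speed limit or range.

## Working session

There is one attempt and no reset: what is moved stays moved. The work goes in short steps, Python scripts to look and compute and a tool call to move; the robot and the scene stay as the last step left them, time stands still between calls to the robot, and variables do not carry over. Pictures are saved under pics/ and viewed, and the job is handed in when it is done.

Besides the shell and the picture viewer there is one more tool, called after "Call:" as name(argument=value, ...), one argument or row to a line, values as JSON. carry_out: Moves the arm, as the interface text tells. Its arguments: {"type":"object","properties":{"series":{"type":"array","items":{"type":"array","items":{"type":"array","items":{"type":"number"}}}}},"required":["series"]}

```bash
ls; mkdir -p pics
python3 - <<'E'
from cell import *
import cv2,numpy as np
print(read_state())
for n in ("side","top"):
    d=get_image(n); cv2.imwrite(f"pics/{n}0.png",d["img"]); np.savez(f"pics/{n}0.npz",**d)
    print(n,d["mtx"].tolist(),np.round(d["T"],3).tolist())
E
```

```text
pics
{'clock': 0.0, 'qpos': array([ 1.08318958,  0.62933978,  0.03842032,  1.51839054, -0.02696308,
        0.99632084, -0.02001219]), 'qd': array([-0.00053813, -0.0006133 ,  0.00085092,  0.0023137 ,  0.00114724,
        0.00032023, -0.00042633]), 'tau': array([ 6.06809135e-04, -5.63403583e+01,  1.22561339e+00, -1.93446761e+01,
        1.06080904e-02,  1.06984875e-02, -2.47553402e-05]), 'eef_pos': array([ 265.87943679, -592.42701023,  230.38562636]), 'tool_rot': array([-3.13965211e+00,  4.42333956e-05,  4.21831685e-01]), 'force': array([-0.02736862, -0.57355073, -0.44277805]), 'torque': array([ 0.04379325,  0.05163758, -0.02258987]), 'width': 84.98872978646976}
side [[394.85828915654264, 0.0, 256.66368453578315], [0.0, 394.85828915654264, 190.1494303244394], [0.0, 0.0, 1.0]] [[0.997, -0.059, 0.051, 529.708], [-0.075, -0.546, 0.834, -856.776], [-0.021, -0.836, -0.549, 625.723], [0.0, 0.0, 0.0, 1.0]]
top [[465.76973481655364, 0.0, 255.09826346215388], [0.0, 465.76973481655364, 188.0679852713472], [0.0, 0.0, 1.0]] [[-0.004, -0.993, 0.12, 438.885], [-1.0, 0.005, 0.01, -98.065], [-0.01, -0.12, -0.993, 1424.262], [0.0, 0.0, 0.0, 1.0]]
```

View pics/side0.png

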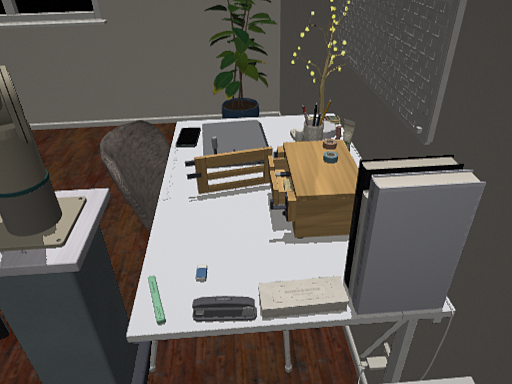

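View pics/top0.png

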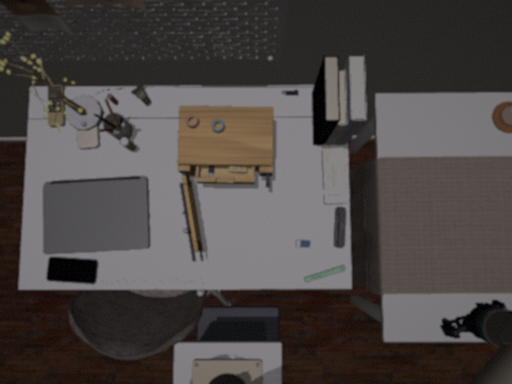

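Run:
```python
import cv2,numpy as np
a=np.load("pics/top0.npz")["img"][95:270,165:320]
a=cv2.convertScaleAbs(a,alpha=1.7); cv2.imwrite("pics/top0c.png",cv2.resize(a,None,fx=3.4,fy=3.4,interpolation=cv2.INTER_CUBIC))
a=np.load("pics/side0.npz")["img"][120:250,175:375]
cv2.imwrite("pics/side0c.png",cv2.resize(a,None,fx=4,fy=4,interpolation=cv2.INTER_CUBIC))
```

```text
(no output)
```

View pics/top0c.png

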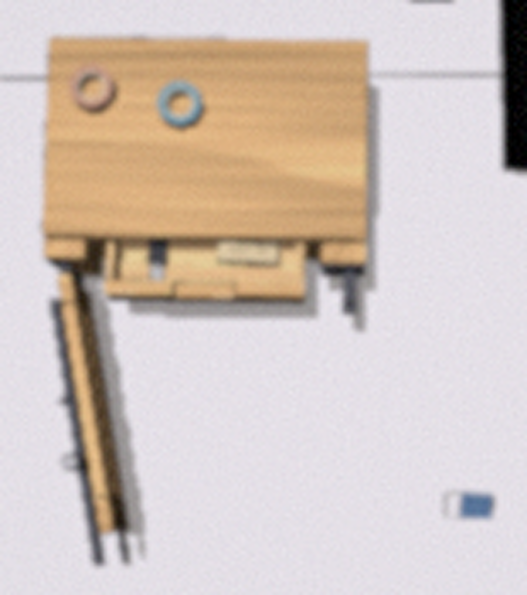

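View pics/side0c.png

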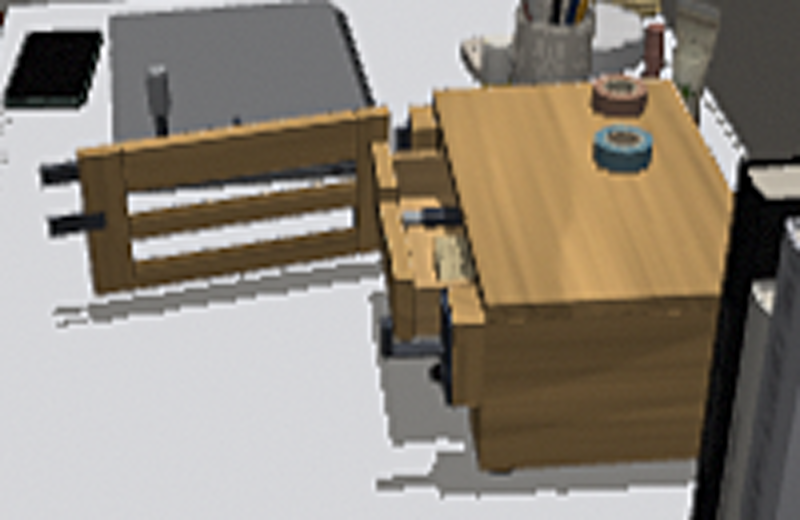

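```bash
cat > h.py <<'E'
import cv2,numpy as np
def load(n): return dict(np.load(f"pics/{n}.npz"))
def cloud(d):
    h,w=d["z_map"].shape; v,u=np.mgrid[:h,:w]; z=d["z_map"]
    K=d["mtx"]; p=np.stack([(u-K[0,2])/K[0,0]*z,(v-K[1,2])/K[1,1]*z,z],-1)
    q=p@d["T"][:3,:3].T+d["T"][:3,3]; q[z==0]=np.nan
    return q
def ray(d,u,v,z):
    K=d["mtx"]; r=d["T"][:3,:3]@np.array([(u-K[0,2])/K[0,0],(v-K[1,2])/K[1,1],1]); o=d["T"][:3,3]
    return o+r*(z-o[2])/r[2]
def proj(d,p):
    p=np.asarray(p,float); c=(p-d["T"][:3,3])@d["T"][:3,:3]; c=c@d["mtx"].T; return c[...,:2]/c[...,2:]
E
python3 - <<'E'
from h import *
for n in("top0","side0"):
    d=load(n);q=cloud(d)
    hs=cv2.cvtColor(d["img"],cv2.COLOR_BGR2HSV)
    m=(hs[...,0]>8)&(hs[...,0]<25)&(hs[...,1]>80)
    sl=np.s_[90:275,165:320] if n=="top0" else np.s_[120:250,175:375]
    mm=np.zeros_like(m); mm[sl]=m[sl]
    top=mm&(abs(q[...,2]-130)<4)
    P=q[top]; print(n,len(P),np.median(P[:,2]))
    top2=(cv2.morphologyEx(top.astype(np.uint8),cv2.MORPH_OPEN,np.ones((9,9)))>0)
    P=q[top2]
    r=cv2.minAreaRect(P[:,:2].astype(np.float32)); print(r, cv2.boxPoints(r).round(1).tolist())
    # gate: z between 110 and 130, x < chest
    dk=q[150:200,300:320] if n=="top0" else q[200:240,210:260]
    print("desk z",np.nanmedian(dk[...,2]))
E
```

```text
top0 4378 129.15046118505666
((0.0, 0.0), (0.0, 0.0), 0.0) [[0.0, 0.0], [0.0, 0.0], [0.0, 0.0], [0.0, 0.0]]
desk z -1.4200457025558535
side0 3264 129.32021351763396
((748.3927612304688, -2.7692413330078125), (272.5905456542969, 170.00637817382812), 88.83322143554688) [[660.5999755859375, -137.3000030517578], [830.5999755859375, -140.8000030517578], [836.2000122070312, 131.8000030517578], [666.2000122070312, 135.1999969482422]]
desk z -1.2531427551047045
```

Run:
```python
from h import *
d=load("top0");q=cloud(d)
hs=cv2.cvtColor(d["img"],cv2.COLOR_BGR2HSV)
m=((hs[...,0]>8)&(hs[...,0]<25)&(hs[...,1]>80)).astype(np.uint8)
mm=np.zeros_like(m);mm[95:275,165:320]=m[95:275,165:320]
c=cv2.morphologyEx(mm,cv2.MORPH_CLOSE,np.ones((5,5)))
c[165:]=0
o=cv2.morphologyEx(c,cv2.MORPH_OPEN,np.ones((21,21)))
cn=max(cv2.findContours(o,0,2)[0],key=cv2.contourArea)
P=np.array([ray(d,u,v,130)[:2] for u,v in cn[:,0]],np.float32)
r=cv2.minAreaRect(P);print(r,cv2.boxPoints(r).round(1).tolist())
# guess chest
R=lambda a:np.array([[np.cos(a),-np.sin(a)],[np.sin(a),np.cos(a)]])
yaw=-0.0205;C=np.array([748.4,-2.8])
for name,p in dict(hinge=(-109,118),front=(-85,0)).items(): print(name,C+R(yaw)@p)
# project grid overlay
for n in ("top0","side0"):
    d=load(n)
    s=np.s_[:]
    im=cv2.resize(d["img"],None,fx=1,fy=1)
    pts={k:proj(d,np.r_[C+R(yaw)@np.array(p[:2]),p[2]]).round(1) for k,p in dict(fl=(-85,135,130),fr=(-85,-135,130),br=(85,-135,130),bl=(85,135,130),h=(-109,118,126)).items()}
    print(n,pts)
# drawer front & gate points from depth
for n in ("top0","side0"):
    d=load(n);q=cloud(d)
    hs=cv2.cvtColor(d["img"],cv2.COLOR_BGR2HSV)
    m=(hs[...,0]>8)&(hs[...,0]<25)&(hs[...,1]>80)
    loc=(q[...,:2]-C)@R(yaw)
    g=m&(abs(q[...,2]-126)<5)&(loc[...,0]<-120)&(loc[...,0]>-360)&(loc[...,1]>0)
    P=q[g];L=loc[g]; print(n,"gate top",len(P),L.min(0),L.max(0),np.median(P[:,2]))
    v=cv2.fitLine(L.astype(np.float32),cv2.DIST_HUBER,0,.01,.01).ravel();print(v,np.arctan2(v[0],v[1]))
    dr=m&(abs(q[...,2]-116)<6)&(abs(loc[...,1])<80)&(loc[...,0]<-90)&(loc[...,0]>-200)
    L=loc[dr];print("drawer top",len(L),np.percentile(L,[1,5,50,95],axis=0).round(1).tolist())
```

```text
((746.2109375, -1.379425048828125), (264.8190002441406, 165.45297241210938), 89.60010528564453) [[662.5999755859375, -133.1999969482422], [828.0, -134.39999389648438], [829.9000244140625, 130.39999389648438], [664.4000244140625, 131.60000610351562]]
hinge [641.8417334  117.40954961]
front [663.41786     -1.05762205]
top0 {'fl': array([177.4, 163.4]), 'fr': array([273.1, 164.8]), 'br': array([273.8, 106.1]), 'bl': array([179.5, 104.9]), 'h': array([183.3, 172.1])}
side0 {'fl': array([282.5, 142.1]), 'fr': array([295.7, 196. ]), 'br': array([371.1, 192.4]), 'bl': array([342.6, 139.5]), 'h': array([274.5, 146.5])}
top0 gate top 293 [-326.48598981   42.21801496] [-122.39753071  119.07043726] 124.91814493724041
[ 9.8039812e-01  1.9702667e-01 -2.2653345e+02  9.4918076e+01] 1.3724722
drawer top 165 [[-133.6, -79.1], [-133.1, -76.2], [-127.2, -33.7], [-121.7, 71.6]]
side0 gate top 244 [-328.11886664   69.90757229] [-121.60599295 2065.34018327] 124.31552446010429
[ 9.7866994e-01  2.0543890e-01 -2.2838078e+02  9.2128769e+01] 1.3638842
drawer top 115 [[-131.4, -78.9], [-131.1, -73.6], [-125.8, -28.9], [-120.3, 72.0]]
```

```bash
cat >> h.py <<'E'
import json,os
from scipy.spatial.transform import Rotation as Ro
# commanded pose tracking
def cmd():
    return json.load(open("cmd.json")) if os.path.exists("cmd.json") else dict(p=[266.14,-593.032,231.313],yaw=0.4218)
def frame(y): return Ro.from_euler("xyz",[np.pi,0,y]).as_matrix()
def plan(wps,grip):
    """wps: list of (x,y,z,yaw) world, one per row. prints rows"""
    c=cmd();F=frame(c["yaw"]);out=[]
    for w in wps:
        s=F.T@(np.array(w[:3])-c["p"])/10
        out.append([round(float(a),2)+0. for a in s]+[0,0,round(-(w[3]-c["yaw"]),3),grip])
    print(json.dumps([out])); return out
def lin(a,b,n,grip):
    return plan([np.array(a)+(np.array(b)-np.array(a))*(i+1)/n for i in range(n)],grip)
def done(row):
    c=cmd();p=np.array(c["p"])+frame(c["yaw"])@(np.array(row[:3])*10)
    json.dump(dict(p=p.tolist(),yaw=c["yaw"]-row[5]),open("cmd.json","w"))
def go(b,n,grip):
    c=cmd(); return lin(c["p"]+[c["yaw"]],b,n,grip)
E
python3 - <<'E'
from h import *
C=np.array([747.5,-2.]);yaw=-.015;R=np.array([[np.cos(yaw),-np.sin(yaw)],[np.sin(yaw),np.cos(yaw)]])
t=load("top0");s=load("side0")
H=C+R@[-109,118]
for th in(1.36,1.37,1.38):
    k=H+R@(165*np.array([-np.sin(th),-np.cos(th)])+13*np.array([-np.cos(th),np.sin(th)]))
    print(th,k,proj(t,np.r_[k,171]),proj(s,np.r_[k,171]),proj(s,np.r_[k,156]))
    e=H+R@(225*np.array([-np.sin(th),-np.cos(th)])); print("edge",e,proj(t,np.r_[e,126]),proj(s,np.r_[e,126]))
for n,d,b in(("t",t,(175,220,195,242)),("s",s,(205,130,222,160))):
    im=cv2.convertScaleAbs(d["img"][b[1]:b[3],b[0]:b[2]],alpha=1.7 if n=="t" else 1)
    cv2.imwrite(f"pics/k_{n}.png",cv2.resize(im,None,fx=18,fy=18,interpolation=cv2.INTER_NEAREST))
go((430,-250,231,0.2),10,0)
E
```

```text
1.36 [475.90572128  98.27290186] [186.77801802 230.58863105] [212.93198649 137.89721086] [213.39466791 143.01176147]
edge [419.58125807  73.84842964] [197.85476525 251.46376149] [192.83409621 158.47167379]
1.37 [475.72045564  99.91760664] [186.16542564 230.6604434 ] [212.87259128 137.63027778] [213.33513803 142.74029549]
edge [419.15456797  76.05759088] [197.05536491 251.62241367] [192.722185   158.08148539]
1.38 [475.55164604 101.56408181] [185.55225498 230.72610702] [212.81958821 137.36342563] [213.28194975 142.46891031]
edge [418.74999046  78.27090849] [196.25451748 251.77301011] [192.61912557 157.69144895]
[[[2.9, -2.46, 0.0, 0, 0, 0.022, 0], [5.8, -4.92, 0.01, 0, 0, 0.044, 0], [8.7, -7.38, 0.01, 0, 0, 0.067, 0], [11.6, -9.84, 0.01, 0, 0, 0.089, 0], [14.5, -12.29, 0.02, 0, 0, 0.111, 0], [17.4, -14.75, 0.02, 0, 0, 0.133, 0], [20.3, -17.21, 0.02, 0, 0, 0.155, 0], [23.19, -19.67, 0.03, 0, 0, 0.177, 0], [26.09, -22.13, 0.03, 0, 0, 0.2, 0], [28.99, -24.59, 0.03, 0, 0, 0.222, 0]]]
```

View pics/k_t.png

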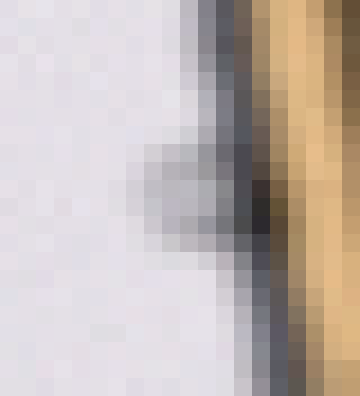

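View pics/k_s.png

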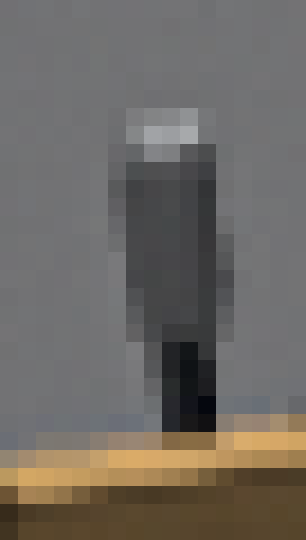

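The top and side views agree on the knob, at about (476, 100, 156) with the gate at about 1.37 rad. The drawer stands out about 47 mm. I'll approach the drawer with the fingers shut.

Call:
carry_out(
  series=[
    [[2.9, -2.46, 0, 0, 0, 0.022, 0], [5.8, -4.92, 0, 0, 0, 0.044, 0], [8.7, -7.38, 0, 0, 0, 0.067, 0], [11.6, -9.84, 0, 0, 0, 0.089, 0], [14.5, -12.3, 0, 0, 0, 0.111, 0]],
  ],
)

```text
clock: 0.52
eef_pos: [348.3, -419.6, 231.0]
tool_rot: [-3.141, 0.0, 0.309]
force: [1.1, -0.3, -0.4]
width: 25.3
```

Run:
```python
from h import *
done([14.5,-12.3,0,0,0,.111]);print(cmd())
from cell import read_state
s=read_state();print(s["clock"],s["eef_pos"],s["tool_rot"],s["qpos"].round(2),s["force"])
go((430,-250,231,0.2),5,0)
```

```text
{'p': [348.0746441817506, -421.4490344037325, 231.31299999999996], 'yaw': 0.3108}
0.5167 [ 348.31433708 -419.55391217  230.95829313] [-3.14081116e+00  1.23725333e-04  3.09258193e-01] [ 0.78  0.48  0.07  1.81 -0.04  0.85 -0.4 ] [ 1.0824283  -0.34623542 -0.39201092]
[[[2.61, -2.76, 0.01, 0, 0, 0.022, 0], [5.22, -5.53, 0.01, 0, 0, 0.044, 0], [7.83, -8.29, 0.02, 0, 0, 0.066, 0], [10.43, -11.05, 0.03, 0, 0, 0.089, 0], [13.04, -13.82, 0.03, 0, 0, 0.111, 0]]]
```

Call:
carry_out(
  series=[
    [[2.6, -2.8, 0, 0, 0, 0.022, 0], [5.2, -5.5, 0, 0, 0, 0.044, 0], [7.8, -8.3, 0, 0, 0, 0.066, 0], [10.4, -11, 0, 0, 0, 0.088, 0], [13, -13.8, 0, 0, 0, 0.11, 0]],
  ],
)

```text
clock: 0.93
eef_pos: [430.0, -248.6, 231.2]
tool_rot: [-3.141, 0.0, 0.199]
force: [0.8, -0.6, 0.4]
width: 0.2
```

Run:
```python
from h import *
done([13,-13.8,0,0,0,.11]);print(cmd())
go((570,-2,160,-0.015),10,0)
```

```text
{'p': [429.6430265823057, -250.30406955651065, 231.31299999999993], 'yaw': 0.20080000000000003}
[[[1.87, -2.15, 0.71, 0, 0, 0.022, 0], [3.74, -4.31, 1.43, 0, 0, 0.043, 0], [5.61, -6.46, 2.14, 0, 0, 0.065, 0], [7.48, -8.61, 2.85, 0, 0, 0.086, 0], [9.35, -10.77, 3.57, 0, 0, 0.108, 0], [11.22, -12.92, 4.28, 0, 0, 0.129, 0], [13.09, -15.07, 4.99, 0, 0, 0.151, 0], [14.96, -17.23, 5.71, 0, 0, 0.173, 0], [16.84, -19.38, 6.42, 0, 0, 0.194, 0], [18.71, -21.53, 7.13, 0, 0, 0.216, 0]]]
```

Call:
carry_out(
  series=[
    [[2.1, -2.4, 0.8, 0, 0, 0.024, 0], [4.2, -4.8, 1.6, 0, 0, 0.048, 0], [6.3, -7.2, 2.4, 0, 0, 0.072, 0], [8.4, -9.6, 3.2, 0, 0, 0.096, 0], [10.5, -12, 4, 0, 0, 0.12, 0]],
  ],
)

```text
clock: 1.35
eef_pos: [508.9, -110.3, 190.8]
tool_rot: [-3.142, 0.0, 0.08]
force: [0.2, 0.6, 0.8]
width: -0.2
```

Run:
```python
from h import *
done([10.5,-12,4,0,0,.12]);print(cmd())
go((570,-2,110,-0.015),5,0)
```

```text
{'p': [508.59889765545176, -111.77259146188865, 191.31299999999993], 'yaw': 0.08080000000000004}
[[[1.4, -2.09, 1.63, 0, 0, 0.019, 0], [2.8, -4.18, 3.25, 0, 0, 0.038, 0], [4.2, -6.27, 4.88, 0, 0, 0.057, 0], [5.6, -8.36, 6.51, 0, 0, 0.077, 0], [7.01, -10.45, 8.13, 0, 0, 0.096, 0]]]
```

Call:
carry_out(
  series=[
    [[1.4, -2.1, 1.6, 0, 0, 0.019, 0], [2.8, -4.2, 3.2, 0, 0, 0.038, 0], [4.2, -6.3, 4.9, 0, 0, 0.057, 0], [5.6, -8.4, 6.5, 0, 0, 0.076, 0], [7, -10.4, 8.1, 0, 0, 0.096, 0]],
  ],
)

```text
clock: 1.77
eef_pos: [570.1, -1.0, 109.2]
tool_rot: [-3.141, 0.001, -0.016]
force: [0.4, -0.1, 1.0]
width: -0.1
```

Run:
```python
from h import *
done([7,-10.4,8.1,0,0,.096]);print(cmd())
go((597,-2,86,-0.015),3,0)
```

```text
{'p': [569.976460139542, -2.4620484044525313, 110.31299999999992], 'yaw': -0.015199999999999964}
[[[0.9, -0.03, 0.81, 0, 0, -0.0, 0], [1.8, -0.06, 1.62, 0, 0, -0.0, 0], [2.7, -0.09, 2.43, 0, 0, -0.0, 0]]]
```

Call:
carry_out(
  series=[
    [[0.9, 0, 0.8, 0, 0, 0, 0], [1.8, 0, 1.6, 0, 0, 0, 0], [2.5, 0, 2.4, 0, 0, 0, 0], [2.7, 0, 2.4, 0, 0, 0, 0], [3.0, 0, 2.4, 0, 0, 0, 0]],
  ],
)

```text
clock: 2.18
eef_pos: [599.7, -4.8, 86.1]
tool_rot: [3.141, 0.001, -0.017]
force: [0.2, -0.4, -0.8]
width: 0.2
```

Call:
carry_out(
  series=[
    [[0.4, 0, 0, 0, 0, 0, 0], [0.8, 0, 0, 0, 0, 0, 0], [1.2, 0, 0, 0, 0, 0, 0], [1.6, 0, 0, 0, 0, 0, 0], [2, 0, 0, 0, 0, 0, 0]],
  ],
)

```text
clock: 2.6
eef_pos: [620.2, -3.6, 86.7]
tool_rot: [3.141, -0.0, -0.016]
force: [-1.2, -1.2, 0.0]
width: -0.1
```

Call:
carry_out(
  series=[
    [[0.4, 0, 0, 0, 0, 0, 0], [0.8, 0, 0, 0, 0, 0, 0], [1.2, 0, 0, 0, 0, 0, 0], [1.5, 0, 0, 0, 0, 0, 0], [1.8, 0, 0, 0, 0, 0, 0]],
  ],
)

```text
clock: 3.02
eef_pos: [638.4, -3.4, 86.3]
tool_rot: [-3.141, -0.0, -0.015]
force: [-0.6, -0.5, 0.1]
width: 0.1
```

Call:
carry_out(
  series=[
    [[0.2, 0, 0, 0, 0, 0, 0], [0.4, 0, 0, 0, 0, 0, 0], [0.6, 0, 0, 0, 0, 0, 0], [0.8, 0, 0, 0, 0, 0, 0], [1, 0, 0, 0, 0, 0, 0]],
  ],
)

```text
clock: 3.43
eef_pos: [648.1, -3.5, 86.3]
tool_rot: [-3.141, 0.0, -0.015]
force: [-1.7, -0.8, 0.5]
width: 0.0
```

Call:
carry_out(
  series=[
    [[0.1, 0, 0, 0, 0, 0, 0], [0.2, 0, 0, 0, 0, 0, 0], [0.3, 0, 0, 0, 0, 0, 0], [0.3, 0, 0, 0, 0, 0, 0]],
  ],
)

```text
clock: 3.77
eef_pos: [648.5, -3.5, 85.7]
tool_rot: [-3.141, 0.005, -0.015]
force: [-6.4, -0.1, 2.2]
width: 0.1
```

Call:
carry_out(
  series=[
    [[0.1, 0, 0, 0, 0, 0, 0], [0.2, 0, 0, 0, 0, 0, 0], [0.2, 0, 0, 0, 0, 0, 0]],
  ],
)

```text
clock: 4.02
eef_pos: [648.3, -3.6, 85.3]
tool_rot: [-3.141, 0.01, -0.015]
force: [-10.8, -1.0, 3.9]
width: 0.1
```

Run:
```python
from h import *
for x in [(3,0,2.4),(2,0,0),(1.8,0,0),(1,0,0),(.3,0,0),(.2,0,0)]: done(list(x)+[0,0,0])
print(cmd())
from cell import *
print(read_state()["force"],read_state()["eef_pos"])
for n in("top","side"):
    d=get_image(n);np.savez(f"pics/{n}1.npz",**d)
    b=(165,95,320,270) if n=="top" else (175,120,375,250)
    im=d["img"][b[1]:b[3],b[0]:b[2]]; im=cv2.convertScaleAbs(im,alpha=1.7 if n=="top" else 1)
    cv2.imwrite(f"pics/{n}1c.png",cv2.resize(im,None,fx=3.4,fy=3.4,interpolation=cv2.INTER_CUBIC))
```

```text
{'p': [652.9668721641445, -3.723599825003058, 86.31299999999992], 'yaw': -0.015199999999999964}
[-10.82209484  -1.03965222   3.94658416] [648.32608707  -3.56242389  85.29371365]
```

View pics/side1c.png

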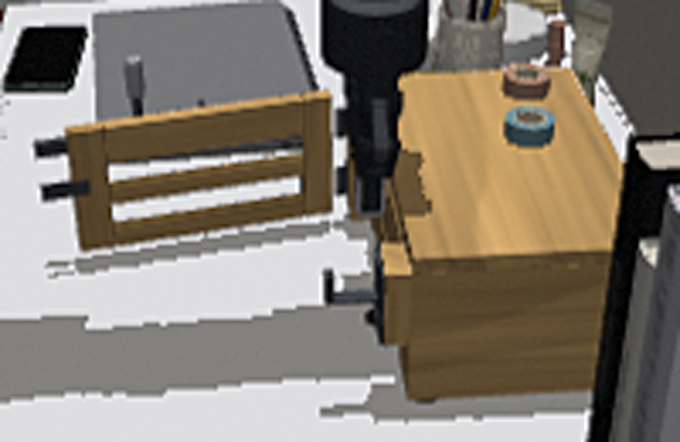

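Call:
carry_out(
  series=[
    [[-1.5, 0, 0, 0, 0, 0, 0], [-4.5, 0, -1, 0, 0, 0, 0], [-6, 0, -4.5, 0, 0, 0, 0], [-6, 0, -8.5, 0, 0, 0, 0], [-6, 0, -12.5, 0, 0, 0, 0]],
  ],
)

```text
clock: 4.53
eef_pos: [592.1, -2.7, 212.4]
tool_rot: [-3.141, 0.001, -0.015]
force: [1.3, 0.2, 1.5]
width: 0.3
```

Run:
```python
from h import *
done([-6,0,-12.5,0,0,0]);print(cmd())
from cell import *
for n in("top","side"):
    d=get_image(n);np.savez(f"pics/{n}2.npz",**d)
    b=(165,95,320,270) if n=="top" else (175,120,375,250)
    im=d["img"][b[1]:b[3],b[0]:b[2]]; im=cv2.convertScaleAbs(im,alpha=1.7 if n=="top" else 1)
    cv2.imwrite(f"pics/{n}2c.png",cv2.resize(im,None,fx=3.4,fy=3.4,interpolation=cv2.INTER_CUBIC))
go((477,99.5,215,0.186),5,4.5)
```

```text
{'p': [592.9738032306968, -2.811634942677363, 211.31299999999993], 'yaw': -0.015199999999999964}
[[[-2.35, -2.01, -0.07, 0, 0, -0.04, 4.5], [-4.7, -4.02, -0.15, 0, 0, -0.08, 4.5], [-7.05, -6.03, -0.22, 0, 0, -0.121, 4.5], [-9.4, -8.04, -0.29, 0, 0, -0.161, 4.5], [-11.75, -10.05, -0.37, 0, 0, -0.201, 4.5]]]
```

View pics/side2c.png

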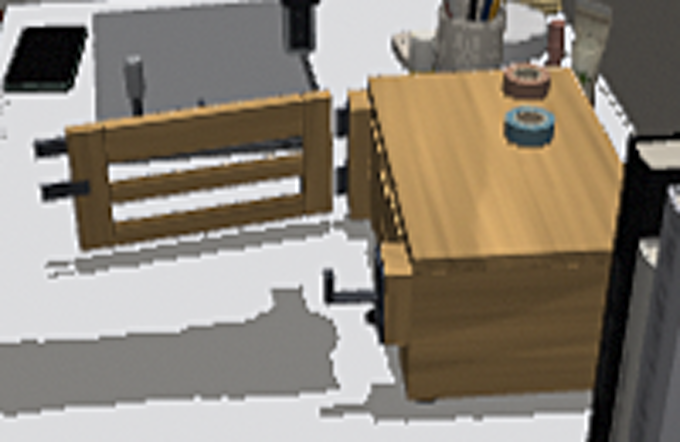

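The drawer is home. Its face no longer shows past the chest front, and the stop was felt at 11 N. Next is the knob.

Call:
carry_out(
  series=[
    [[-2.4, -2, -0.1, 0, 0, -0.04, 4.5], [-4.7, -4, -0.2, 0, 0, -0.08, 4.5], [-7, -6, -0.3, 0, 0, -0.12, 4.5], [-9.4, -8, -0.4, 0, 0, -0.16, 4.5], [-11.8, -10, -0.4, 0, 0, -0.2, 4.5]],
  ],
)

```text
clock: 5.05
eef_pos: [476.3, 100.1, 215.5]
tool_rot: [-3.141, -0.002, 0.187]
force: [-0.1, 0.7, -0.6]
width: 45.0
```

Run:
```python
from h import *
done([-11.8,-10,-0.4,0,0,-.2]);print(cmd())
d=load("side2");q=cloud(d)
for px in[(272,200),(270,199),(272,202)]: print(px,[ray(d,*px,z).round(1).tolist() for z in(107,112,116)], q[px[1],px[0]])
t=load("top2")
print([ray(t,165+350/3.4,95+y/3.4,112).round(1).tolist() for y in(268,315)])
go((476.5,98.7,141,0.186),5,4.5)
```

```text
{'p': [476.5073757987925, 98.97034421497594, 215.31299999999993], 'yaw': 0.18480000000000005}
(272, 200) [[610.0, -112.8, 107.0], [609.2, -120.0, 112.0], [608.6, -125.7, 116.0]] [ 609.39719116 -118.58187796  111.0111345 ]
(270, 199) [[605.9, -108.3, 107.0], [605.1, -115.5, 112.0], [604.5, -121.3, 116.0]] [ 604.99698987 -116.77439244  112.86907932]
(272, 202) [[609.2, -120.8, 107.0], [608.4, -127.9, 112.0], [607.8, -133.6, 116.0]] [ 608.75922095 -124.4864377   109.59354109]
[[637.7, -121.8, 112.0], [598.1, -121.5, 112.0]]
[[[0.0, 0.01, 1.49, 0, 0, -0.0, 4.5], [0.0, 0.01, 2.97, 0, 0, -0.0, 4.5], [0.0, 0.02, 4.46, 0, 0, -0.001, 4.5], [0.0, 0.02, 5.95, 0, 0, -0.001, 4.5], [-0.01, 0.03, 7.43, 0, 0, -0.001, 4.5]]]
```

View pics/top2c.png

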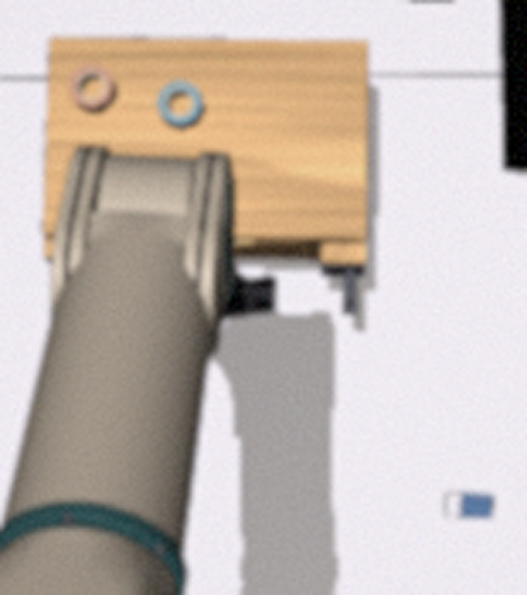

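Call:
carry_out(
  series=[
    [[0, 0, 2, 0, 0, 0, 4.5], [0, 0, 4, 0, 0, 0, 4.5], [0, 0, 6, 0, 0, 0, 4.5], [0, 0, 7.4, 0, 0, 0, 4.5], [0, 0, 7.4, 0, 0, 0, 4.5]],
  ],
)

```text
clock: 5.47
eef_pos: [475.4, 99.0, 139.0]
tool_rot: [3.141, 0.003, 0.185]
force: [0.3, -0.4, 0.1]
width: 45.1
```

Run:
```python
from h import *
done([0,0,7.4,0,0,0]);print(cmd())
from cell import *
print(read_state()["eef_pos"],read_state()["force"])
n="side"
d=get_image(n);np.savez(f"pics/{n}3.npz",**d)
b=(175,90,300,200)
im=d["img"][b[1]:b[3],b[0]:b[2]]
cv2.imwrite(f"pics/{n}3c.png",cv2.resize(im,None,fx=5,fy=5,interpolation=cv2.INTER_CUBIC))
```

```text
{'p': [476.5073757987925, 98.97034421497592, 141.31299999999993], 'yaw': 0.18480000000000005}
[475.40030551  98.96092148 139.03365167] [ 0.32000105 -0.42466801  0.12012256]
```

View pics/side3c.png

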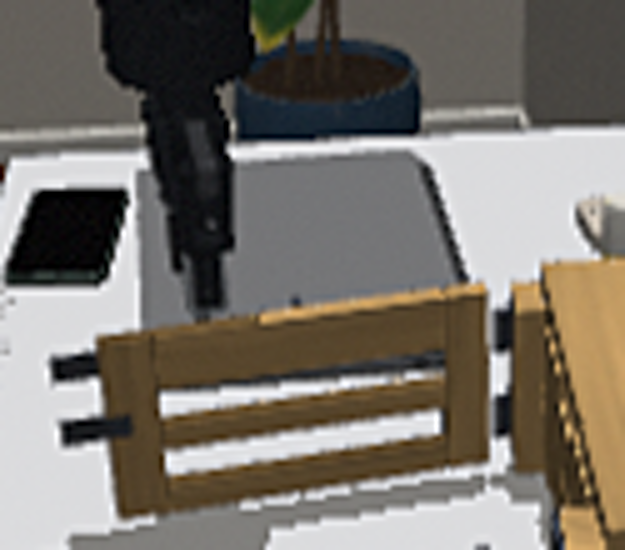

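Call:
carry_out(
  series=[
    [[0, 0, 0, 0, 0, 0, 2.5], [0, 0, 0, 0, 0, 0, 1.8], [0, 0, 0, 0, 0, 0, 1.4], [0, 0, 0, 0, 0, 0, 1], [0, 0, 0, 0, 0, 0, 0.6]],
  ],
)

```text
clock: 5.93
eef_pos: [477.5, 99.1, 142.4]
tool_rot: [-3.141, -0.003, 0.185]
force: [-0.8, -0.2, 5.9]
width: 12.6
```

Call:
carry_out(
  series=[
    [[0, 0, 0, 0, 0, 0, 0.6], [0, 0, 0, 0, 0, 0, 0.6], [0, 0, 0, 0, 0, 0, 0.6]],
  ],
)

```text
clock: 6.18
eef_pos: [477.5, 99.1, 142.4]
tool_rot: [-3.141, -0.003, 0.185]
force: [-0.9, -0.1, 6.6]
width: 12.7
```

Run:
```python
from h import *
from cell import *
n="side"
d=get_image(n);np.savez(f"pics/{n}4.npz",**d)
b=(190,90,260,190)
im=d["img"][b[1]:b[3],b[0]:b[2]]
cv2.imwrite(f"pics/{n}4c.png",cv2.resize(im,None,fx=6,fy=6,interpolation=cv2.INTER_CUBIC))
# plan lift arc
th=1.37;f=np.linspace(.02,.13,10)
print([(round(130*(1-np.cos(a))+52*np.sin(a),1),round(130*np.sin(a)-52*(1-np.cos(a)),1)) for a in f])
```

```text
[(np.float64(1.1), np.float64(2.6)), (np.float64(1.7), np.float64(4.2)), (np.float64(2.4), np.float64(5.7)), (np.float64(3.2), np.float64(7.3)), (np.float64(3.9), np.float64(8.8)), (np.float64(4.6), np.float64(10.4)), (np.float64(5.4), np.float64(11.9)), (np.float64(6.2), np.float64(13.4)), (np.float64(7.0), np.float64(14.9)), (np.float64(7.8), np.float64(16.4))]
```

View pics/side4c.png

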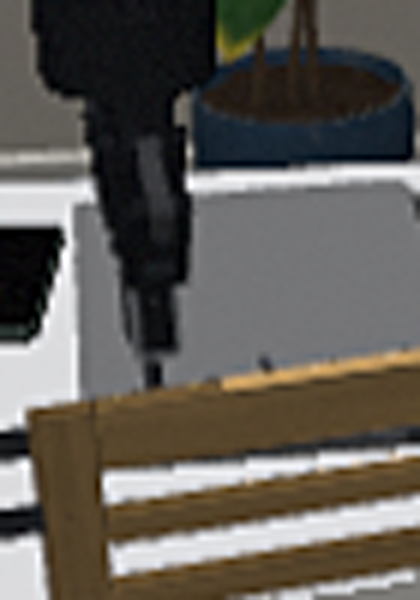

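Call:
carry_out(
  series=[
    [[0.1, 0, -0.3, 0, 0, 0, 0.6], [0.2, 0, -0.6, 0, 0, 0, 0.6], [0.4, 0, -0.9, 0, 0, 0, 0.6], [0.5, 0, -1.2, 0, 0, 0, 0.6], [0.7, 0, -1.5, 0, 0, 0, 0.6]],
  ],
)

```text
clock: 6.65
eef_pos: [483.9, 100.3, 156.3]
tool_rot: [3.141, -0.0, 0.185]
force: [5.4, 0.6, -10.2]
width: 12.6
```

Run:
```python
from h import *
done([.7,0,-1.5,0,0,0]);print(cmd())
from cell import *
s=read_state();print(s["eef_pos"],s["force"],s["torque"],s["tool_rot"])
n="side"
d=get_image(n);np.savez(f"pics/{n}5.npz",**d)
b=(175,90,300,200)
im=d["img"][b[1]:b[3],b[0]:b[2]]
cv2.imwrite(f"pics/{n}5c.png",cv2.resize(im,None,fx=6,fy=5,interpolation=cv2.INTER_CUBIC))
```

```text
{'p': [483.38818694073825, 100.25659381317799, 156.31299999999993], 'yaw': 0.18480000000000005}
[483.85518045 100.29471935 156.28226999] [  5.41667995   0.62409841 -10.23884153] [-0.05551146 -0.40571094 -0.02735457] [ 3.14143972e+00 -3.21088746e-04  1.84850277e-01]
```

View pics/side5c.png

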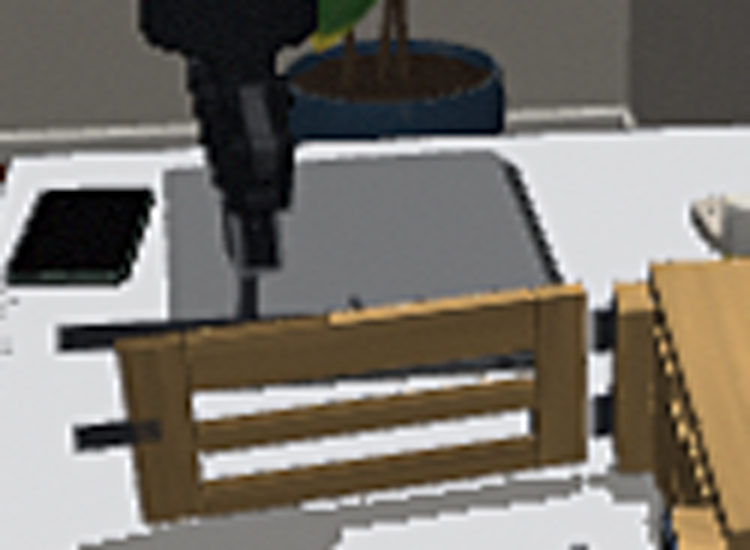

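```bash
python3 - <<'E'
from h import *
s=load("side5")
C=np.array([747.5,-2.]);yaw=-.015;R=np.array([[np.cos(yaw),-np.sin(yaw)],[np.sin(yaw),np.cos(yaw)]])
H=C+R@[-109,118];th=1.37
a=R@np.array([-np.sin(th),-np.cos(th)]);n=R@np.array([-np.cos(th),np.sin(th)])
for f in(0,.09,.1,.11,.12,.13,.14,.16):
    u,z=35+215*np.cos(f)-7*np.sin(f),104+215*np.sin(f)+7*np.cos(f)
    print(f,proj(s,np.r_[H+a*u+n*9,z]).round(1))
for k in("side3","side5"):
    im=load(k)["img"][145:175,178:202]
    cv2.imwrite(f"pics/{k}t.png",cv2.resize(im,None,fx=16,fy=16,interpolation=cv2.INTER_NEAREST))
E
python3 -c "
import cv2,numpy as np
a=cv2.imread('pics/side3t.png');b=cv2.imread('pics/side5t.png');cv2.imwrite('pics/tt.png',np.hstack([a,b]))"
```

```text
0 [183.6 162.8]
0.09 [183.3 156.4]
0.1 [183.3 155.6]
0.11 [183.3 154.9]
0.12 [183.3 154.2]
0.13 [183.3 153.4]
0.14 [183.4 152.7]
0.16 [183.5 151.2]
```

View pics/tt.png

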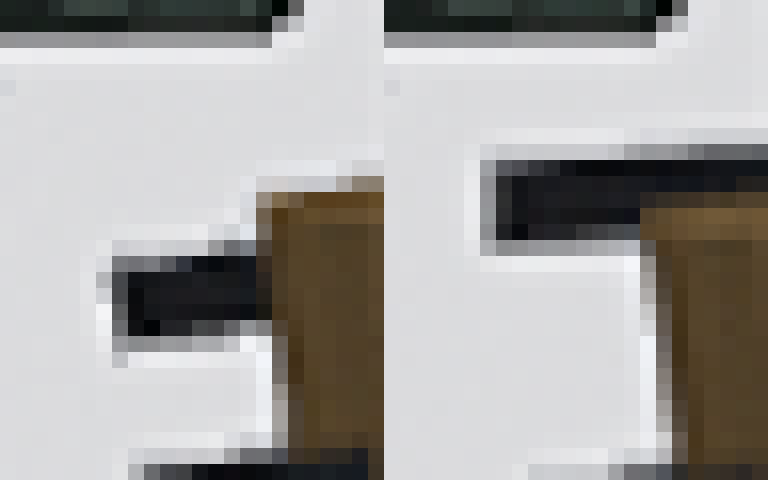

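Bar lift reads only about 0.09–0.1. I'll raise it about 4 mm more, towards 0.13.

Call:
carry_out(
  series=[
    [[0.1, 0, -0.2, 0, 0, 0, 0.6], [0.2, 0, -0.4, 0, 0, 0, 0.6], [0.2, 0, -0.4, 0, 0, 0, 0.6]],
  ],
)

```text
clock: 6.95
eef_pos: [486.3, 100.8, 160.5]
tool_rot: [3.142, -0.002, 0.185]
force: [6.6, 1.2, -8.8]
width: 12.1
```

Run:
```python
from h import *
done([.2,0,-.4,0,0,0]);print(cmd())
from cell import *
s=read_state();print(s["eef_pos"],s["force"],s["torque"],s["tool_rot"])
n="side"
d=get_image(n);np.savez(f"pics/{n}6.npz",**d)
im=d["img"][145:175,178:202]
cv2.imwrite(f"pics/side6t.png",cv2.resize(im,None,fx=16,fy=16,interpolation=cv2.INTER_NEAREST))
```

```text
{'p': [485.3541329812942, 100.62409369837857, 160.31299999999993], 'yaw': 0.18480000000000005}
[486.25499294 100.79457358 160.50933684] [ 6.5504678   1.1843445  -8.80790034] [-0.03367411 -0.80578848  0.05520065] [ 3.14152709e+00 -1.55869696e-03  1.84956150e-01]
```

View pics/side6t.png

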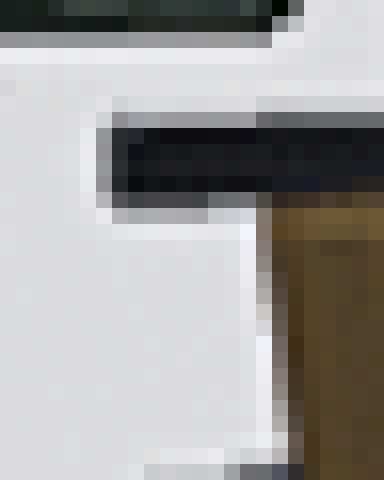

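```bash
cat >> h.py <<'E'
H=np.array([640.3,117.6])
def arc(dths,grip,rad=0,up=0):
    """rows rotating the commanded TCP about H by cumulative dths; rad = radial shift outwards mm"""
    c=cmd();v=np.array(c["p"][:2])-H;w=[]
    k=len(dths)
    for i,d in enumerate(dths):
        r=np.array([[np.cos(d),-np.sin(d)],[np.sin(d),np.cos(d)]])
        u=r@v; u=u+u/np.linalg.norm(u)*rad*(i+1)/k
        w.append((*(H+u),c["p"][2]+up*(i+1)/k,c["yaw"]+d))
    return plan(w,grip)
def fr():
    """force in gate frame (radial outwards, normal = opening direction, z)"""
    from cell import read_state
    s=read_state();v=s["eef_pos"][:2]-H;y=s["tool_rot"][2]
    a=-np.array([np.cos(y),np.sin(y)]);n=np.array([a[1],-a[0]])
    print("clk",round(s["clock"],2),"tcp",s["eef_pos"].round(1),"yaw",y.round(3),"rel along/normal",(v@a).round(1),(v@n).round(1),"F rad/norm/z",(s["force"][:2]@a).round(1),(s["force"][:2]@n).round(1),s["force"][2].round(1),"T",s["torque"].round(2),"w",round(s["width"],1))
E
python3 -c "
from h import *
fr();arc(np.arange(1,6)*.05,.6,rad=-1)"
```

```text
clk 7.0 tcp [486.2 100.7 160.4] yaw 0.185 rel along/normal 154.6 11.8 F rad/norm/z -5.3 -0.8 -8.3 T [ 0.03 -0.82  0.05] w 12.3
[[[-0.02, 0.78, 0.0, 0, 0, -0.05, 0.6], [0.0, 1.56, 0.0, 0, 0, -0.1, 0.6], [0.06, 2.33, 0.0, 0, 0, -0.15, 0.6], [0.16, 3.1, 0.0, 0, 0, -0.2, 0.6], [0.29, 3.86, 0.0, 0, 0, -0.25, 0.6]]]
```

Call:
carry_out(
  series=[
    [[0, 0.8, 0, 0, 0, -0.05, 0.6], [0, 1.6, 0, 0, 0, -0.1, 0.6], [0.1, 2.3, 0, 0, 0, -0.15, 0.6], [0.2, 3.1, 0, 0, 0, -0.2, 0.6], [0.3, 3.9, 0, 0, 0, -0.25, 0.6]],
  ],
)

```text
clock: 7.42
eef_pos: [495.5, 63.0, 160.2]
tool_rot: [-3.141, -0.0, 0.438]
force: [5.1, 2.1, -7.8]
width: 12.5
```

```bash
python3 -c "
from h import *
done([.3,3.9,0,0,0,-.25]);print(cmd());fr();arc(np.arange(1,6)*.05,.6)"
```

```text
{'p': [495.46929980353957, 62.839395735338755, 160.31299999999993], 'yaw': 0.4348000000000001}
clk 7.42 tcp [495.5  63.  160.2] yaw 0.438 rel along/normal 154.3 12.0 F rad/norm/z -5.6 -0.2 -7.8 T [ 0.26 -0.65  0.12] w 12.5
[[[-0.04, 0.77, 0.0, 0, 0, -0.05, 0.6], [-0.04, 1.55, 0.0, 0, 0, -0.1, 0.6], [0.0, 2.32, 0.0, 0, 0, -0.15, 0.6], [0.08, 3.09, 0.0, 0, 0, -0.2, 0.6], [0.2, 3.86, 0.0, 0, 0, -0.25, 0.6]]]
```

Call:
carry_out(
  series=[
    [[0, 0.8, 0, 0, 0, -0.05, 0.6], [0, 1.5, 0, 0, 0, -0.1, 0.6], [0, 2.3, 0, 0, 0, -0.15, 0.6], [0.1, 3.1, 0, 0, 0, -0.2, 0.6], [0.2, 3.9, 0, 0, 0, -0.25, 0.6]],
  ],
)

```text
clock: 7.83
eef_pos: [513.8, 29.0, 160.1]
tool_rot: [-3.141, -0.001, 0.688]
force: [3.9, 3.2, -7.9]
width: 12.7
```

```bash
python3 -c "
from h import *
done([.2,3.9,0,0,0,-.25]);print(cmd());fr();arc(np.arange(1,6)*.05,.6)"
```

```text
{'p': [513.7111401543392, 28.310635829776892, 160.31299999999993], 'yaw': 0.6848000000000001}
clk 7.83 tcp [513.8  29.  160.1] yaw 0.688 rel along/normal 153.9 12.0 F rad/norm/z -5.0 -0.0 -7.9 T [ 0.45 -0.72  0.05] w 12.7
[[[-0.04, 0.77, 0.0, 0, 0, -0.05, 0.6], [-0.03, 1.55, 0.0, 0, 0, -0.1, 0.6], [0.01, 2.32, 0.0, 0, 0, -0.15, 0.6], [0.09, 3.09, 0.0, 0, 0, -0.2, 0.6], [0.21, 3.86, 0.0, 0, 0, -0.25, 0.6]]]
```

Call:
carry_out(
  series=[
    [[0, 0.8, 0, 0, 0, -0.05, 0.6], [0, 1.5, 0, 0, 0, -0.1, 0.6], [0, 2.3, 0, 0, 0, -0.15, 0.6], [0.1, 3.1, 0, 0, 0, -0.2, 0.6], [0.2, 3.9, 0, 0, 0, -0.25, 0.6]],
  ],
)

```text
clock: 8.25
eef_pos: [539.8, 0.6, 160.0]
tool_rot: [-3.14, -0.001, 0.939]
force: [3.7, 5.2, -8.6]
width: 12.6
```

```bash
python3 -c "
from h import *
done([.2,3.9,0,0,0,-.25]);print(cmd());fr();arc(np.arange(1,6)*.05,.6)"
```

```text
{'p': [539.9284377738763, -0.6316050221097171, 160.31299999999993], 'yaw': 0.9348000000000001}
clk 8.25 tcp [539.8   0.6 160. ] yaw 0.939 rel along/normal 153.8 12.0 F rad/norm/z -6.4 0.1 -8.6 T [ 0.59 -0.63  0.06] w 12.6
[[[-0.03, 0.77, 0.0, 0, 0, -0.05, 0.6], [-0.03, 1.55, 0.0, 0, 0, -0.1, 0.6], [0.02, 2.32, 0.0, 0, 0, -0.15, 0.6], [0.1, 3.1, 0.0, 0, 0, -0.2, 0.6], [0.22, 3.86, 0.0, 0, 0, -0.25, 0.6]]]
```

Call:
carry_out(
  series=[
    [[0, 0.8, 0, 0, 0, -0.05, 0.6], [0, 1.5, 0, 0, 0, -0.1, 0.6], [0, 2.3, 0, 0, 0, -0.15, 0.6], [0.1, 3.1, 0, 0, 0, -0.2, 0.6], [0.2, 3.9, 0, 0, 0, -0.25, 0.6]],
  ],
)

```text
clock: 8.67
eef_pos: [571.8, -20.5, 159.7]
tool_rot: [-3.139, -0.001, 1.189]
force: [2.7, 4.1, -7.7]
width: 12.3
```

```bash
python3 -c "
from h import *
done([.2,3.9,0,0,0,-.25]);print(cmd());fr();arc(np.arange(1,6)*.03,.6)
from cell import *
for n in('side','top'):
    d=get_image(n);np.savez(f'pics/{n}7.npz',**d)
    b=(220,110,345,220) if n=='side' else (200,150,300,250)
    im=cv2.convertScaleAbs(d['img'][b[1]:b[3],b[0]:b[2]],alpha=1.8)
    cv2.imwrite(f'pics/{n}7c.png',cv2.resize(im,None,fx=5,fy=5,interpolation=cv2.INTER_CUBIC))
"
```

```text
{'p': [572.4911280775855, -22.187838463616263, 160.31299999999993], 'yaw': 1.1848}
clk 8.67 tcp [571.8 -20.5 159.7] yaw 1.189 rel along/normal 153.7 12.0 F rad/norm/z -4.8 -1.0 -7.7 T [ 0.7  -0.55 -0.  ] w 12.3
[[[-0.02, 0.47, 0.0, 0, 0, -0.03, 0.6], [-0.03, 0.93, 0.0, 0, 0, -0.06, 0.6], [-0.03, 1.4, 0.0, 0, 0, -0.09, 0.6], [-0.01, 1.86, 0.0, 0, 0, -0.12, 0.6], [0.02, 2.33, 0.0, 0, 0, -0.15, 0.6]]]
```

View pics/side7c.png

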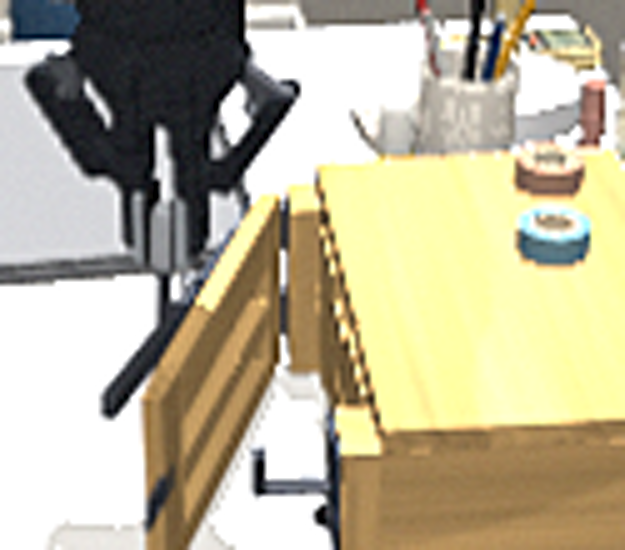

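View pics/top7c.png

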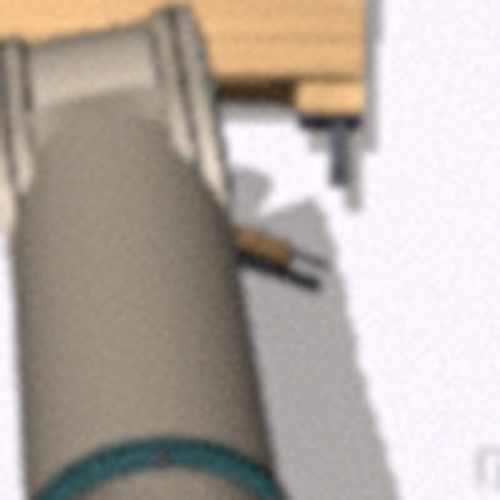

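Run:
```python
from h import *
s=load("side7");R=Ro.from_euler("z",-.015).as_matrix()[:2,:2]
for th in(.35,.37,.39):
  a=R@np.array([-np.sin(th),-np.cos(th)]);n=R@np.array([-np.cos(th),np.sin(th)])
  for f in(.09,.105,.12,.135):
    for lo in(-7,7):
      u,z=35+215*np.cos(f)-lo*np.sin(f),104+215*np.sin(f)+lo*np.cos(f)
      print(th,f,lo,((proj(s,np.r_[H+a*u+n*13,z])-[220,110])*5).round(0))
im=s["img"][170:215,230:275]; cv2.imwrite("pics/s7t.png",cv2.resize(im,None,fx=12,fy=12,interpolation=cv2.INTER_NEAREST))
```

```text
0.35 0.09 -7 [105. 440.]
0.35 0.09 7 [105. 413.]
0.35 0.105 -7 [105. 434.]
0.35 0.105 7 [105. 407.]
0.35 0.12 -7 [105. 428.]
0.35 0.12 7 [105. 401.]
0.35 0.135 -7 [105. 422.]
0.35 0.135 7 [105. 394.]
0.37 0.09 -7 [ 95. 438.]
0.37 0.09 7 [ 94. 412.]
0.37 0.105 -7 [ 95. 432.]
0.37 0.105 7 [ 94. 405.]
0.37 0.12 -7 [ 95. 426.]
0.37 0.12 7 [ 94. 399.]
0.37 0.135 -7 [ 94. 420.]
0.37 0.135 7 [ 94. 392.]
0.39 0.09 -7 [ 85. 436.]
0.39 0.09 7 [ 84. 410.]
0.39 0.105 -7 [ 85. 430.]
0.39 0.105 7 [ 84. 403.]
0.39 0.12 -7 [ 85. 424.]
0.39 0.12 7 [ 84. 397.]
0.39 0.135 -7 [ 84. 418.]
0.39 0.135 7 [ 84. 390.]
```

View pics/s7t.png

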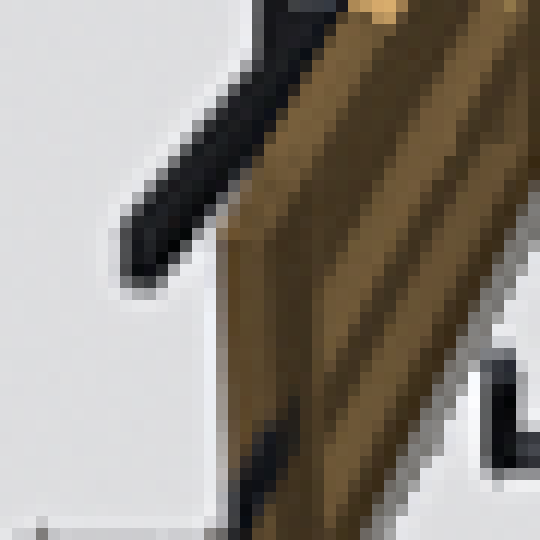

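Call:
carry_out(
  series=[
    [[0, 0.5, 0, 0, 0, -0.03, 0.6], [0, 0.9, 0, 0, 0, -0.06, 0.6], [0, 1.4, 0, 0, 0, -0.09, 0.6], [0, 1.9, 0, 0, 0, -0.12, 0.6], [0, 2.3, 0, 0, 0, -0.15, 0.6]],
  ],
)

```text
clock: 9.18
eef_pos: [592.9, -29.0, 159.6]
tool_rot: [-3.139, -0.001, 1.337]
force: [1.6, 4.9, -7.9]
width: 12.4
```

```bash
python3 -c "
from h import *
done([0,2.3,0,0,0,-.15]);print(cmd());fr();arc(np.arange(1,6)*.02,.6)"
```

```text
{'p': [593.7988753189538, -30.84693238261034, 160.31299999999993], 'yaw': 1.3348}
clk 9.18 tcp [592.9 -29.  159.6] yaw 1.337 rel along/normal 153.6 12.2 F rad/norm/z -5.1 -0.5 -7.9 T [ 0.66 -0.5  -0.08] w 12.4
[[[-0.02, 0.31, 0.0, 0, 0, -0.02, 0.6], [-0.03, 0.62, 0.0, 0, 0, -0.04, 0.6], [-0.04, 0.93, 0.0, 0, 0, -0.06, 0.6], [-0.03, 1.24, 0.0, 0, 0, -0.08, 0.6], [-0.03, 1.55, 0.0, 0, 0, -0.1, 0.6]]]
```

Call:
carry_out(
  series=[
    [[0, 0.3, 0, 0, 0, -0.02, 0.6], [0, 0.6, 0, 0, 0, -0.04, 0.6], [0, 0.9, 0, 0, 0, -0.06, 0.6], [0, 1.2, 0, 0, 0, -0.08, 0.6], [0, 1.5, 0, 0, 0, -0.1, 0.6]],
  ],
)

```text
clock: 9.6
eef_pos: [607.8, -32.9, 159.8]
tool_rot: [-3.14, -0.001, 1.437]
force: [2.0, 6.6, -7.9]
width: 12.8
```

```bash
python3 -c "
from h import *
done([0,1.5,0,0,0,-.1]);print(cmd());fr();arc(np.arange(1,6)*.006,.6)
from cell import *
for n in('side','top'):
    d=get_image(n);np.savez(f'pics/{n}8.npz',**d)
    b=(220,110,345,220) if n=='side' else (200,150,300,250)
    im=cv2.convertScaleAbs(d['img'][b[1]:b[3],b[0]:b[2]],alpha=1.8)
    cv2.imwrite(f'pics/{n}8c.png',cv2.resize(im,None,fx=5,fy=5,interpolation=cv2.INTER_CUBIC))
"
```

```text
{'p': [608.3831033835654, -34.354109560825755, 160.31299999999993], 'yaw': 1.4348}
clk 9.6 tcp [607.8 -32.9 159.8] yaw 1.437 rel along/normal 153.5 12.2 F rad/norm/z -6.8 -1.1 -7.9 T [ 0.77 -0.46 -0.12] w 12.8
[[[-0.01, 0.09, 0.0, 0, 0, -0.006, 0.6], [-0.01, 0.19, 0.0, 0, 0, -0.012, 0.6], [-0.02, 0.28, 0.0, 0, 0, -0.018, 0.6], [-0.02, 0.37, 0.0, 0, 0, -0.024, 0.6], [-0.03, 0.47, 0.0, 0, 0, -0.03, 0.6]]]
```

View pics/side8c.png

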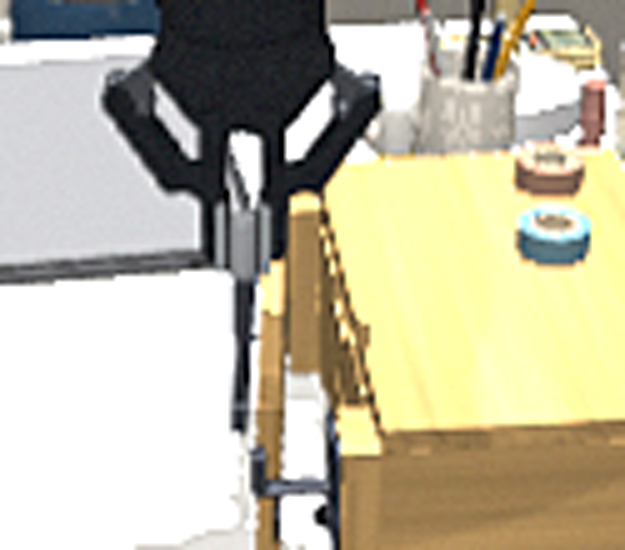

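View pics/top8c.png

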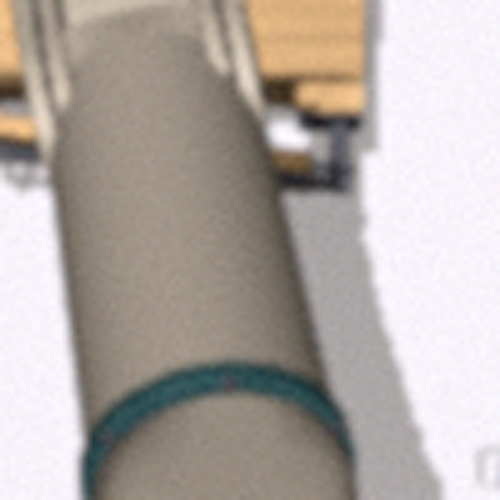

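Call:
carry_out(
  series=[
    [[0, 0.1, 0, 0, 0, -0.006, 0.6], [0, 0.2, 0, 0, 0, -0.012, 0.6], [0, 0.3, 0, 0, 0, -0.018, 0.6], [0, 0.4, 0, 0, 0, -0.024, 0.6], [0, 0.5, 0, 0, 0, -0.03, 0.6]],
  ],
)

```text
clock: 10.12
eef_pos: [612.5, -33.9, 159.8]
tool_rot: [-3.139, -0.001, 1.466]
force: [0.8, 5.3, -8.3]
width: 12.5
```

```bash
python3 -c "
from h import *
done([0,.5,0,0,0,-.03]);print(cmd());fr()"
```

```text
{'p': [613.3369371009455, -35.0319970887743, 160.31299999999993], 'yaw': 1.4648}
clk 10.12 tcp [612.5 -33.9 159.8] yaw 1.466 rel along/normal 153.5 11.9 F rad/norm/z -5.3 -0.3 -8.3 T [ 0.71 -0.34  0.04] w 12.5
```

Call:
carry_out(
  series=[
    [[0, 0.1, 0, 0, 0, -0.006, 0.6], [0, 0.2, 0, 0, 0, -0.012, 0.6], [0, 0.3, 0, 0, 0, -0.018, 0.6], [0, 0.4, 0, 0, 0, -0.024, 0.6]],
  ],
)

```text
clock: 10.45
eef_pos: [616.5, -34.5, 159.8]
tool_rot: [-3.14, -0.001, 1.49]
force: [1.3, 5.1, -7.7]
width: 12.4
```

```bash
python3 -c "
from h import *
done([0,.4,0,0,0,-.024]);print(cmd());fr()"
```

```text
{'p': [617.3144876888463, -35.45518891370724, 160.31299999999993], 'yaw': 1.4888000000000001}
clk 10.45 tcp [616.5 -34.5 159.8] yaw 1.49 rel along/normal 153.6 11.5 F rad/norm/z -5.2 -0.9 -7.7 T [ 0.71 -0.29 -0.01] w 12.4
```

Call:
carry_out(
  series=[
    [[0, 0.1, 0, 0, 0, -0.006, 0.6], [0, 0.2, 0, 0, 0, -0.012, 0.6], [0, 0.3, 0, 0, 0, -0.018, 0.6]],
  ],
)

```text
clock: 10.7
eef_pos: [617.6, -34.9, 159.4]
tool_rot: [-3.136, -0.0, 1.508]
force: [-5.1, 5.3, -6.6]
width: 12.7
```

```bash
python3 -c "
from h import *
done([0,.3,0,0,0,-.018]);print(cmd());fr()"
```

```text
{'p': [620.3044082416777, -35.70090233978759, 160.31299999999993], 'yaw': 1.5068000000000001}
clk 10.7 tcp [617.6 -34.9 159.4] yaw 1.508 rel along/normal 153.7 13.0 F rad/norm/z -5.0 5.4 -6.6 T [ 0.75  0.6  -0.08] w 12.7
```

Buffer contact felt at about 6 N. I'll press slowly up to about 17 N.

Call:
carry_out(
  series=[
    [[0, 0.1, 0, 0, 0, 0, 0.6], [0, 0.2, 0, 0, 0, 0, 0.6], [0, 0.3, 0, 0, 0, 0, 0.6], [0, 0.3, 0, 0, 0, 0, 0.6]],
  ],
)

```text
clock: 11.03
eef_pos: [618.0, -35.4, 158.6]
tool_rot: [-3.13, 0.001, 1.507]
force: [-8.6, 4.9, -5.4]
width: 12.4
```

```bash
python3 -c "
from h import *
done([0,.3,0,0,0,0]);print(cmd());fr()"
```

```text
{'p': [623.2982670432972, -35.89276029757238, 160.31299999999993], 'yaw': 1.5068000000000001}
clk 11.03 tcp [618.  -35.4 158.6] yaw 1.507 rel along/normal 154.1 12.6 F rad/norm/z -4.3 8.9 -5.4 T [ 0.76  1.26 -0.11] w 12.4
```

Call:
carry_out(
  series=[
    [[0, 0.1, 0, 0, 0, 0, 0.6], [0, 0.2, -0.1, 0, 0, 0, 0.6], [0, 0.3, -0.1, 0, 0, 0, 0.6], [0, 0.4, -0.1, 0, 0, 0, 0.6], [0, 0.4, -0.1, 0, 0, 0, 0.6]],
  ],
)

```text
clock: 11.45
eef_pos: [618.5, -35.5, 158.5]
tool_rot: [-3.123, 0.001, 1.507]
force: [-13.9, 5.7, -5.4]
width: 12.7
```

```bash
python3 -c "
from h import *
done([0,.4,-.1,0,0,0]);print(cmd());fr()"
```

```text
{'p': [627.2900787787898, -36.148570907952106, 161.31299999999993], 'yaw': 1.5068000000000001}
clk 11.45 tcp [618.5 -35.5 158.5] yaw 1.507 rel along/normal 154.2 12.0 F rad/norm/z -4.8 14.3 -5.4 T [ 0.87  2.33 -0.11] w 12.7
```

Call:
carry_out(
  series=[
    [[0, 0.1, 0, 0, 0, 0, 0.6], [0, 0.2, 0, 0, 0, 0, 0.6], [0, 0.25, -0.1, 0, 0, 0, 0.6], [0, 0.25, -0.1, 0, 0, 0, 0.6]],
  ],
)

```text
clock: 11.78
eef_pos: [618.9, -35.4, 158.9]
tool_rot: [-3.118, 0.001, 1.508]
force: [-17.5, 5.7, -6.6]
width: 12.2
```

```bash
python3 -c "
from h import *
done([0,.25,-.1,0,0,0]);print(cmd());fr()
from cell import *
for n in('side','top'):
    d=get_image(n);np.savez(f'pics/{n}9.npz',**d)
    b=(220,110,345,220) if n=='side' else (200,150,300,250)
    im=cv2.convertScaleAbs(d['img'][b[1]:b[3],b[0]:b[2]],alpha=1.8)
    cv2.imwrite(f'pics/{n}9c.png',cv2.resize(im,None,fx=5,fy=5,interpolation=cv2.INTER_CUBIC))
"
```

```text
{'p': [629.7849611134728, -36.308452539439436, 162.31299999999993], 'yaw': 1.5068000000000001}
clk 11.78 tcp [618.9 -35.4 158.9] yaw 1.508 rel along/normal 154.0 11.7 F rad/norm/z -4.6 17.8 -6.6 T [ 0.94  2.89 -0.11] w 12.2
```

View pics/side9c.png

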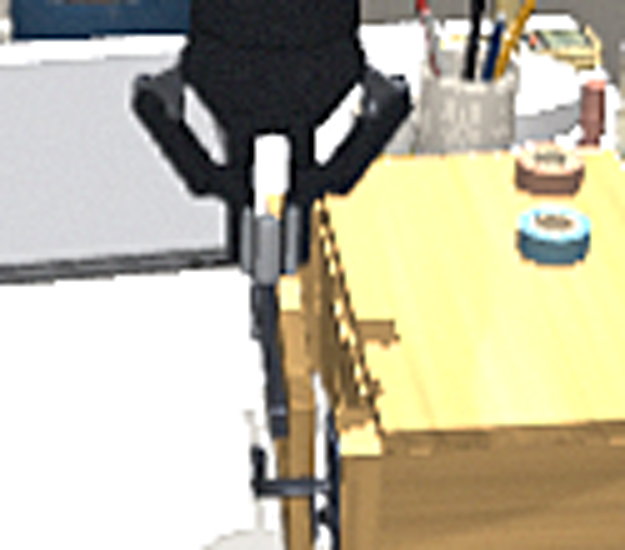

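View pics/top9c.png

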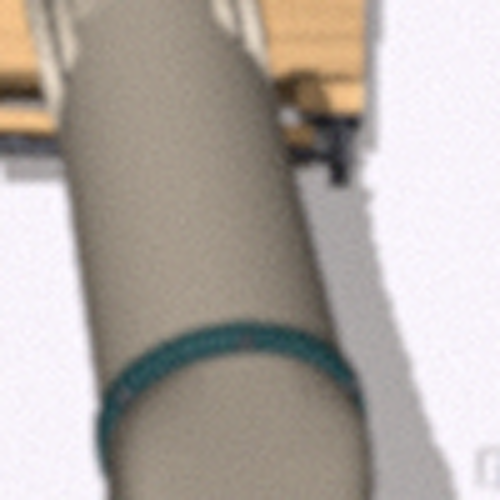

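Call:
carry_out(
  series=[
    [[-0.1, 0, 0.2, 0, 0, 0, 0.6], [-0.2, 0, 0.4, 0, 0, 0, 0.6], [-0.3, 0, 0.6, 0, 0, 0, 0.6]],
  ],
)

```text
clock: 12.13
eef_pos: [618.8, -38.3, 153.5]
tool_rot: [-3.119, 0.001, 1.508]
force: [-19.8, 4.1, -0.5]
width: 12.0
```

```bash
python3 -c "
from h import *
done([-.3,0,.6,0,0,0]);print(cmd());fr()"
```

```text
{'p': [629.593103155688, -39.30231134105895, 156.31299999999993], 'yaw': 1.5068000000000001}
clk 12.13 tcp [618.8 -38.3 153.5] yaw 1.508 rel along/normal 157.0 11.6 F rad/norm/z -2.9 20.0 -0.5 T [ 1.03  3.29 -0.1 ] w 12.0
```

Call:
carry_out(
  series=[
    [[0, 0, 0.1, 0, 0, 0, 0.6], [-0.1, -0.05, 0.2, 0, 0, 0, 0.6], [-0.1, -0.05, 0.3, 0, 0, 0, 0.6], [-0.2, -0.05, 0.4, 0, 0, 0, 0.6]],
  ],
)

```text
clock: 12.47
eef_pos: [618.7, -40.8, 149.9]
tool_rot: [-3.12, 0.002, 1.507]
force: [-17.1, 4.3, -1.1]
width: 12.4
```

```bash
python3 -c "
from h import *
done([-.2,-.05,.4,0,0,0]);print(cmd());fr()
from cell import *
for n in('side',):
    d=get_image(n);np.savez(f'pics/{n}10.npz',**d)
    b=(250,150,310,220)
    im=cv2.convertScaleAbs(d['img'][b[1]:b[3],b[0]:b[2]],alpha=1.5)
    cv2.imwrite(f'pics/{n}10c.png',cv2.resize(im,None,fx=8,fy=8,interpolation=cv2.INTER_CUBIC))
"
```

```text
{'p': [628.9662213835616, -41.26624088250783, 152.31299999999993], 'yaw': 1.5068000000000001}
clk 12.47 tcp [618.7 -40.8 149.9] yaw 1.507 rel along/normal 159.5 11.5 F rad/norm/z -3.2 17.3 -1.1 T [ 1.38  3.2  -0.12] w 12.4
```

View pics/side10c.png

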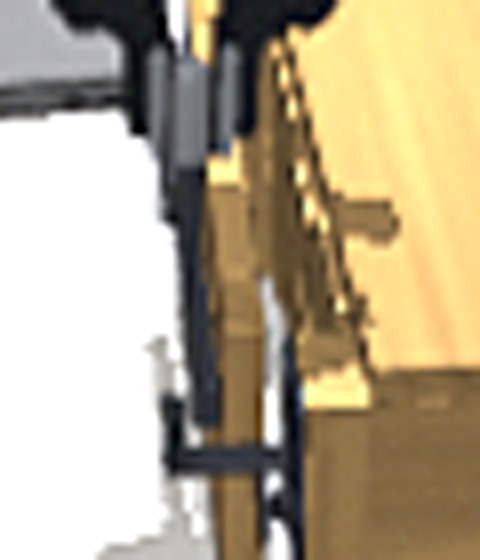

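Call:
carry_out(
  series=[
    [[0, 0, 0.1, 0, 0, 0, 0.6], [-0.1, 0, 0.2, 0, 0, 0, 0.6], [-0.1, 0, 0.3, 0, 0, 0, 0.6], [-0.2, 0, 0.4, 0, 0, 0, 0.6]],
  ],
)

```text
clock: 12.85
eef_pos: [618.5, -43.2, 145.9]
tool_rot: [-3.12, 0.002, 1.506]
force: [-18.1, 4.4, -0.5]
width: 12.5
```

```bash
python3 -c "
from h import *
done([-.2,0,.4,0,0,0]);print(cmd());fr()"
```

```text
{'p': [628.8383160783717, -43.262146750254175, 148.31299999999993], 'yaw': 1.5068000000000001}
clk 12.85 tcp [618.5 -43.2 145.9] yaw 1.506 rel along/normal 161.9 11.4 F rad/norm/z -3.2 18.4 -0.5 T [ 1.29  3.19 -0.14] w 12.5
```

Call:
carry_out(
  series=[
    [[0, 0, 0.1, 0, 0, 0, 0.6], [-0.1, 0, 0.2, 0, 0, 0, 0.6], [-0.1, 0, 0.3, 0, 0, 0, 0.6], [-0.1, 0, 0.3, 0, 0, 0, 0.6]],
  ],
)

```text
clock: 13.18
eef_pos: [618.5, -45.1, 143.1]
tool_rot: [-3.12, 0.003, 1.506]
force: [-16.9, 2.3, 0.1]
width: 12.5
```

```bash
python3 -c "
from h import *
done([-.1,0,.3,0,0,0]);print(cmd());fr()
from cell import *
for n in('side',):
    d=get_image(n);np.savez(f'pics/{n}11.npz',**d)
    b=(250,150,310,220)
    im=cv2.convertScaleAbs(d['img'][b[1]:b[3],b[0]:b[2]],alpha=1.5)
    cv2.imwrite(f'pics/{n}11c.png',cv2.resize(im,None,fx=8,fy=8,interpolation=cv2.INTER_CUBIC))
"
```

```text
{'p': [628.7743634257768, -44.26009968412735, 145.31299999999993], 'yaw': 1.5068000000000001}
clk 13.18 tcp [618.5 -45.1 143.1] yaw 1.506 rel along/normal 163.8 11.2 F rad/norm/z -1.2 17.0 0.1 T [ 0.77  3.19 -0.26] w 12.5
```

View pics/side11c.png

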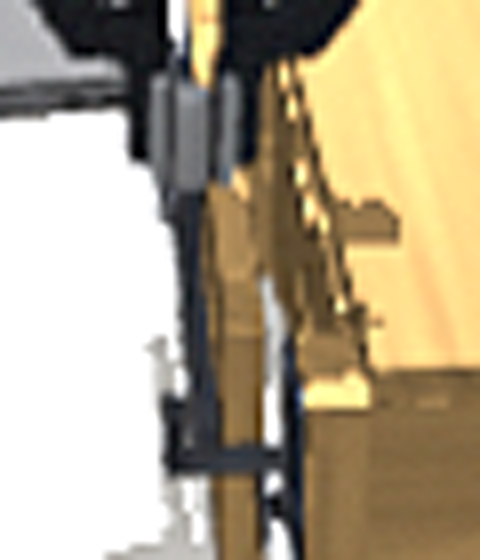

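Call:
carry_out(
  series=[
    [[0, 0, 0.1, 0, 0, 0, 0.6], [0, 0, 0.2, 0, 0, 0, 0.6], [0, 0, 0.2, 0, 0, 0, 0.6]],
  ],
)

```text
clock: 13.48
eef_pos: [618.9, -45.1, 142.9]
tool_rot: [-3.121, 0.004, 1.505]
force: [-20.9, 1.8, 11.3]
width: 12.6
```

```bash
python3 -c "
from h import *
done([0,0,.2,0,0,0]);print(cmd());fr()"
```

```text
{'p': [628.7743634257768, -44.26009968412735, 143.31299999999993], 'yaw': 1.5068000000000001}
clk 13.48 tcp [618.9 -45.1 142.9] yaw 1.505 rel along/normal 163.8 10.7 F rad/norm/z -0.5 21.0 11.3 T [ 0.77  3.92 -0.29] w 12.6
```

The bar is at its lower stop. Now I'll ease off the push slowly so the buffer brings the bar onto the lip.

Call:
carry_out(
  series=[
    [[0, -0.1, -0.1, 0, 0, 0, 0.6], [0, -0.3, -0.1, 0, 0, 0, 0.6], [0, -0.5, -0.1, 0, 0, 0, 0.6], [0, -0.7, -0.1, 0, 0, 0, 0.6], [0, -0.8, -0.1, 0, 0, 0, 0.6]],
  ],
)

```text
clock: 13.9
eef_pos: [617.5, -44.6, 143.9]
tool_rot: [-3.135, 0.001, 1.505]
force: [-4.1, 0.6, -3.2]
width: 12.4
```

```bash
python3 -c "
from h import *
done([0,-.8,-.1,0,0,0]);print(cmd());fr()"
```

```text
{'p': [620.7907399547914, -43.748478463367896, 144.31299999999993], 'yaw': 1.5068000000000001}
clk 13.9 tcp [617.5 -44.6 143.9] yaw 1.505 rel along/normal 163.4 12.1 F rad/norm/z -0.4 4.1 -3.2 T [ 0.67  0.94 -0.27] w 12.4
```

Call:
carry_out(
  series=[
    [[0, -0.1, 0, 0, 0, 0, 0.6], [0, -0.2, 0.05, 0, 0, 0, 0.6], [0, -0.35, 0.05, 0, 0, 0, 0.6], [0, -0.35, 0.05, 0, 0, 0, 0.6]],
  ],
)

```text
clock: 14.23
eef_pos: [617.5, -44.5, 144.0]
tool_rot: [3.141, 0.001, 1.506]
force: [-2.7, -1.3, -2.8]
width: 12.2
```

```bash
python3 -c "
from h import *
done([0,-.35,.05,0,0,0]);print(cmd());fr()"
```

```text
{'p': [617.2979046862354, -43.52464417928564, 143.81299999999993], 'yaw': 1.5068000000000001}
clk 14.23 tcp [617.5 -44.5 144. ] yaw 1.506 rel along/normal 163.2 12.2 F rad/norm/z 1.5 2.7 -2.8 T [ 0.18  0.64 -0.25] w 12.2
```

Call:
carry_out(
  series=[
    [[0, 0, 0.1, 0, 0, 0, 0.6], [0, 0, 0.1, 0, 0, 0, 1.5], [0, 0, 0.1, 0, 0, 0, 2.5], [0, 0, 0.1, 0, 0, 0, 3.5], [0, 0, 0.1, 0, 0, 0, 3.5]],
  ],
)

```text
clock: 14.65
eef_pos: [618.7, -43.1, 143.4]
tool_rot: [3.139, -0.001, 1.508]
force: [-1.2, -0.2, 0.1]
width: 34.9
```

Call:
carry_out(
  series=[
    [[0, 0, 0, 0, 0, 0, 3.5], [0, 0, -1, 0, 0, 0, 3.5], [0, 0, -3, 0, 0, 0, 3.5], [0, 0, -6, 0, 0, 0, 3.5], [0, 0, -9, 0, 0, 0, 3.5]],
  ],
)

```text
clock: 15.07
eef_pos: [617.0, -43.3, 234.0]
tool_rot: [-3.141, -0.0, 1.507]
force: [1.1, -0.3, -0.3]
width: 35.3
```

```bash
python3 -c "
from h import *
done([0,0,.1,0,0,0]);done([0,0,-9,0,0,0]);print(cmd());fr()
from cell import *
for n in('side','top'):
    d=get_image(n);np.savez(f'pics/{n}12.npz',**d)
    b=(220,110,345,220) if n=='side' else (160,90,300,200)
    im=cv2.convertScaleAbs(d['img'][b[1]:b[3],b[0]:b[2]],alpha=1.5)
    cv2.imwrite(f'pics/{n}12c.png',cv2.resize(im,None,fx=5,fy=5,interpolation=cv2.INTER_CUBIC))
go((430,-250,260,1.2),10,3.5)
"
```

```text
{'p': [617.2979046862354, -43.52464417928564, 232.81299999999993], 'yaw': 1.5068000000000001}
clk 15.07 tcp [617.  -43.3 234. ] yaw 1.507 rel along/normal 162.1 13.0 F rad/norm/z 0.2 -1.1 -0.3 T [ 0.03 -0.03  0.01] w 35.3
[[[-2.18, -1.74, -0.27, 0, 0, 0.031, 3.5], [-4.36, -3.47, -0.54, 0, 0, 0.061, 3.5], [-6.54, -5.21, -0.82, 0, 0, 0.092, 3.5], [-8.72, -6.95, -1.09, 0, 0, 0.123, 3.5], [-10.9, -8.69, -1.36, 0, 0, 0.153, 3.5], [-13.08, -10.42, -1.63, 0, 0, 0.184, 3.5], [-15.26, -12.16, -1.9, 0, 0, 0.215, 3.5], [-17.44, -13.9, -2.17, 0, 0, 0.245, 3.5], [-19.62, -15.63, -2.45, 0, 0, 0.276, 3.5], [-21.8, -17.37, -2.72, 0, 0, 0.307, 3.5]]]
```

View pics/side12c.png

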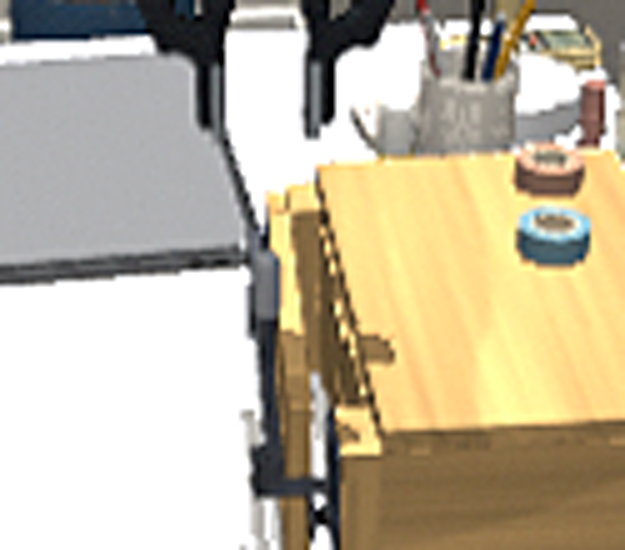

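Call:
carry_out(
  series=[
    [[-2.4, -2, -0.4, 0, 0, 0.03, 3.5], [-4.8, -4, -0.7, 0, 0, 0.06, 3.5], [-7.2, -6, -1, 0, 0, 0.09, 3.5], [-9.6, -8, -1.3, 0, 0, 0.12, 3.5], [-12, -9.6, -1.5, 0, 0, 0.15, 3.5]],
  ],
)

```text
clock: 15.58
eef_pos: [512.4, -158.0, 248.5]
tool_rot: [3.141, 0.0, 1.356]
force: [0.5, 0.4, 0.6]
width: 35.2
```

Call:
carry_out(
  series=[
    [[-2.4, -2, 0, 0, 0, 0, 3.5], [-4.8, -4, 0, 0, 0, 0, 3.5], [-7.2, -6, 0, 0, 0, 0, 3.5], [-9.6, -8, 0, 0, 0, 0, 3.5], [-10, -8, 0, 0, 0, 0, 3.5]],
  ],
)

```text
clock: 16.0
eef_pos: [408.9, -241.6, 247.9]
tool_rot: [-3.138, 0.003, 1.35]
force: [-1.9, -0.2, 0.5]
width: 34.8
```

```bash
python3 -c "
from h import *
fr()
from cell import *
for n in('side','top'):
    d=get_image(n);np.savez(f'pics/{n}13.npz',**d)
    b=(220,110,345,220) if n=='side' else (165,95,320,230)
    im=cv2.convertScaleAbs(d['img'][b[1]:b[3],b[0]:b[2]],alpha=1.6)
    cv2.imwrite(f'pics/{n}13c.png',cv2.resize(im,None,fx=4,fy=4,interpolation=cv2.INTER_CUBIC))
a,b=load('side12')['img'],load('side13')['img']
print('change in gate area',np.abs(a[150:220,262:300].astype(int)-b[150:220,262:300]).mean())
"
```

```text
clk 16.0 tcp [ 408.9 -241.6  247.9] yaw 1.35 rel along/normal 401.1 147.1 F rad/norm/z 0.6 1.8 0.5 T [-0.03  0.1   0.06] w 34.8
change in gate area 7.3845864661654135
```

View pics/side13c.png

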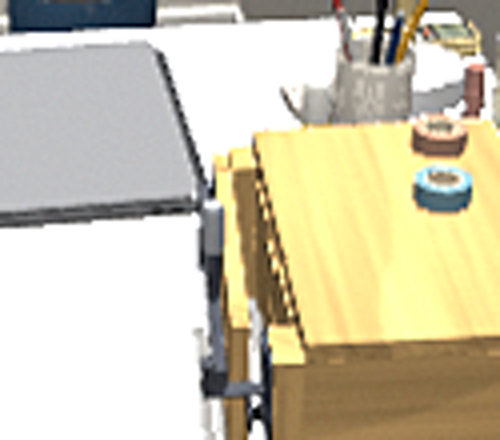

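View pics/top13c.png

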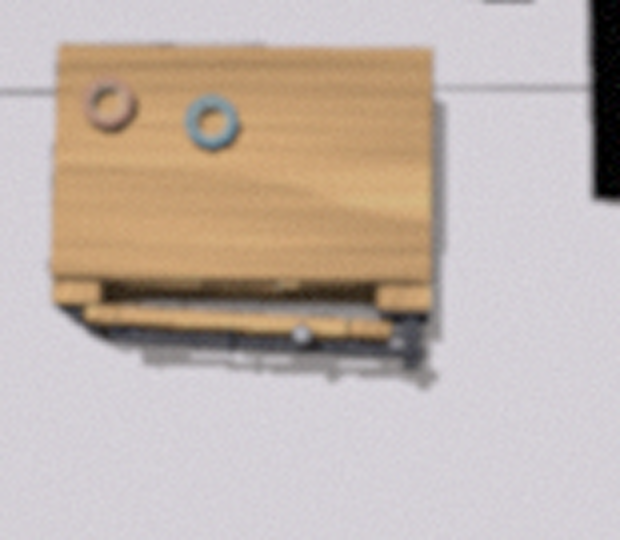

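Run:
```python
from h import *
from cell import *
d=get_image("top");np.savez('pics/top14.npz',**d);s=get_image("side");np.savez('pics/side14.npz',**s)
fr()
im=cv2.convertScaleAbs(d['img'][155:190,172:280],alpha=2.2)
cv2.imwrite('pics/top14c.png',cv2.resize(im,None,fx=7,fy=7,interpolation=cv2.INTER_NEAREST))
a=load('side13')['img'];print("change",np.abs(a[150:220,262:300].astype(int)-s["img"][150:220,262:300]).mean())
q=cloud(d);yaw=-.015
R=Ro.from_euler("z",yaw).as_matrix()[:2,:2];L=(q[...,:2]-[747.5,-2])@R
for u in range(195,256,6):
    print(u,[(int(L[v,u,0]),int(q[v,u,2])) for v in range(160,182,2)])
t=load("top0")["img"].astype(int)
m=np.abs(t-d["img"]).sum(2)>60
print("eraser/pen region changed px",m[200:290,290:350].sum(),"washi",m[110:135,180:230].sum())
```

```text
clk 16.2 tcp [ 415.6 -237.2  248.2] yaw 1.358 rel along/normal 394.3 144.6 F rad/norm/z 0.5 -0.3 0.2 T [0.   0.02 0.02] w 35.4
change 0.9426065162907268
195 [(-72, 126), (-78, 128), (-84, 129), (-85, 102), (-85, 63), (-85, 28), (-107, 129), (-111, 122), (-115, 110), (-121, 108), (-127, 111)]
201 [(-72, 127), (-78, 131), (-84, 127), (-87, 113), (-88, 85), (-85, 29), (-105, 120), (-112, 124), (-117, 118), (-121, 106), (-127, 114)]
207 [(-73, 131), (-77, 125), (-84, 132), (-86, 108), (-87, 82), (-85, 27), (-87, 0), (-112, 127), (-117, 125), (-115, 68), (-127, 115)]
213 [(-72, 126), (-78, 128), (-83, 126), (-86, 110), (-87, 80), (-85, 30), (-87, 1), (-112, 127), (-118, 128), (-119, 94), (-126, 109)]
219 [(-72, 128), (-78, 128), (-84, 131), (-86, 109), (-87, 81), (-85, 31), (-87, 4), (-111, 125), (-117, 126), (-119, 97), (-126, 108)]
225 [(-71, 125), (-78, 130), (-83, 126), (-85, 103), (-87, 83), (-85, 32), (-86, -2), (-111, 126), (-117, 125), (-120, 110), (-126, 108)]
231 [(-72, 131), (-77, 127), (-83, 130), (-84, 102), (-86, 80), (-85, 33), (-87, 5), (-111, 123), (-117, 124), (-120, 111), (-125, 105)]
237 [(-71, 128), (-77, 125), (-83, 128), (-86, 114), (-88, 93), (-86, 39), (-86, 4), (-111, 124), (-117, 127), (-122, 121), (-126, 112)]
243 [(-71, 124), (-77, 127), (-83, 133), (-87, 117), (-88, 89), (-86, 45), (-85, 0), (-92, -1), (-117, 130), (-122, 125), (-132, 152)]
249 [(-71, 128), (-77, 128), (-81, 122), (-87, 120), (-87, 86), (-85, 38), (-86, 1), (-91, -3), (-116, 123), (-122, 125), (-123, 94)]
255 [(-72, 133), (-77, 128), (-83, 131), (-78, 71), (-83, 63), (-85, 35), (-84, -8), (-91, 0), (-116, 127), (-122, 125), (-124, 100)]
eraser/pen region changed px 2212 washi 0
```

View pics/top14c.png

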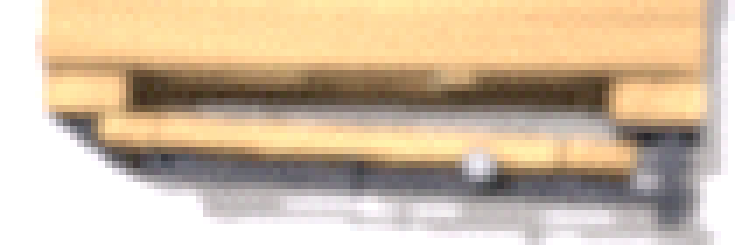

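Run:
```python
from h import *
R=Ro.from_euler("z",-.015).as_matrix()[:2,:2]
for n in("side2","top2","top14","top13"):
    d=load(n);q=cloud(d);L=(q[...,:2]-[747.5,-2])@R;z=q[...,2]
    print(n)
    for lo,hi in((10,30),(30,50),(50,65),(72,90),(90,104),(104,116),(126,133)):
        for y0,y1 in((-80,-30),(-30,30),(30,80)):
            m=(z>lo)&(z<hi)&(L[...,1]>y0)&(L[...,1]<y1)&(L[...,0]>-100)&(L[...,0]<-70)
            if m.sum()>3: print((lo,hi),(y0,y1),m.sum(),np.percentile(L[m][:,0],[5,50,95]).round(1))
d=load("side2");im=d["img"][140:225,262:312];cv2.imwrite("pics/s2d.png",cv2.resize(cv2.convertScaleAbs(im,alpha=1.8),None,fx=7,fy=7,interpolation=cv2.INTER_NEAREST))
```

```text
side2
(10, 30) (30, 80) 6 [-83.8 -83.4 -83.1]
(30, 50) (30, 80) 13 [-83.7 -83.5 -83.2]
(50, 65) (-30, 30) 4 [-83.4 -82.8 -82.2]
(50, 65) (30, 80) 7 [-83.5 -83.3 -82.3]
(72, 90) (-80, -30) 4 [-86.7 -86.  -85.9]
(72, 90) (-30, 30) 20 [-86.4 -85.9 -85.6]
(72, 90) (30, 80) 11 [-86.1 -86.  -85.6]
(90, 104) (-80, -30) 13 [-86.4 -86.2 -85.9]
(90, 104) (-30, 30) 27 [-86.1 -84.9 -80.4]
(90, 104) (30, 80) 13 [-86.3 -85.9 -85.5]
(104, 116) (-80, -30) 23 [-86.4 -86.  -83.5]
(104, 116) (-30, 30) 11 [-86.2 -85.3 -82.2]
(104, 116) (30, 80) 19 [-86.  -85.7 -83.2]
(126, 133) (-80, -30) 64 [-83.4 -77.3 -70.9]
(126, 133) (-30, 30) 68 [-83.1 -77.1 -70.8]
(126, 133) (30, 80) 51 [-83.4 -77.4 -70.8]
top2
(10, 30) (-80, -30) 15 [-86.7 -85.9 -84.8]
(30, 50) (-80, -30) 16 [-86.5 -85.8 -85.3]
(30, 50) (-30, 30) 4 [-86.4 -86.  -85.3]
(72, 90) (-80, -30) 16 [-89.  -88.1 -87.4]
(90, 104) (-80, -30) 10 [-89.  -88.4 -87.5]
(104, 116) (-80, -30) 25 [-88.6 -87.9 -85.8]
(126, 133) (-80, -30) 83 [-85.9 -78.  -71.7]
(126, 133) (-30, 30) 11 [-86.1 -80.8 -72. ]
top14
(10, 30) (-80, -30) 15 [-86.1 -85.7 -84.7]
(10, 30) (30
[... 830 characters left out ...]
6.5 -86.  -85.3]
(30, 50) (-30, 30) 19 [-86.5 -85.9 -84.9]
(30, 50) (30, 80) 15 [-86.2 -85.5 -85. ]
(50, 65) (-30, 30) 18 [-86.2 -85.5 -85.1]
(50, 65) (30, 80) 8 [-86.5 -85.8 -85.6]
(72, 90) (-80, -30) 15 [-88.6 -88.3 -87.7]
(72, 90) (-30, 30) 19 [-88.6 -87.9 -87.4]
(72, 90) (30, 80) 16 [-88.5 -87.8 -87.4]
(90, 104) (-80, -30) 10 [-89.1 -88.6 -88.3]
(90, 104) (-30, 30) 26 [-88.5 -87.5 -84.2]
(90, 104) (30, 80) 17 [-88.4 -88.1 -87.6]
(104, 116) (-80, -30) 27 [-88.7 -88.1 -86.2]
(104, 116) (-30, 30) 14 [-88.4 -86.2 -85.2]
(104, 116) (30, 80) 12 [-87.8 -87.3 -84.7]
(126, 133) (-80, -30) 85 [-86.1 -77.8 -71.7]
(126, 133) (-30, 30) 83 [-84.3 -77.6 -71.9]
(126, 133) (30, 80) 72 [-84.3 -78.1 -70.1]
```

View pics/s2d.png

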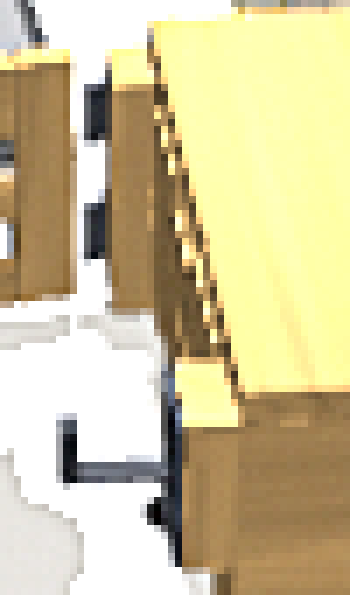

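Run:
```python
from h import *
R=Ro.from_euler("z",-.015).as_matrix()[:2,:2]
for n in("side1","top1","side2"):
    d=load(n);q=cloud(d);L=(q[...,:2]-[747.5,-2])@R;z=q[...,2]
    print(n)
    for lo,hi in((10,50),(50,65),(72,104),(104,116)):
        for y0,y1 in((-80,-30),(-30,30),(30,80)):
            m=(z>lo)&(z<hi)&(L[...,1]>y0)&(L[...,1]<y1)&(L[...,0]>-100)&(L[...,0]<-70)
            if m.sum()>3: print((lo,hi),(y0,y1),m.sum(),np.percentile(L[m][:,0],[5,50,95]).round(1))
# gripper shape at push: points of tool near chest edge by height, from side1
d=load("side1");q=cloud(d);L=(q[...,:2]-[747.5,-2])@R;z=q[...,2]
dark=d["img"].max(2)<70
for lo in range(85,200,10):
    m=dark&(z>lo)&(z<lo+10)&(abs(L[...,1])<60)&(L[...,0]>-160)&(L[...,0]<-40)
    if m.sum()>2: print(lo,m.sum(),"x",np.percentile(L[m][:,0],[2,98]).round(1),"y",np.percentile(L[m][:,1],[2,98]).round(1))
```

```text
side1
(10, 50) (30, 80) 14 [-83.7 -83.3 -83.2]
(50, 65) (-30, 30) 5 [-83.4 -82.5 -82.2]
(72, 104) (-80, -30) 16 [-86.5 -86.1 -85.8]
(72, 104) (-30, 30) 48 [-98.6 -88.1 -83.3]
(104, 116) (-80, -30) 22 [-86.5 -86.1 -84. ]
(104, 116) (-30, 30) 26 [-99.1 -93.8 -83.6]
top1
(10, 50) (-80, -30) 12 [-86.4 -86.  -85.5]
(72, 104) (-80, -30) 11 [-89.  -88.2 -87.5]
(104, 116) (-80, -30) 11 [-88.8 -86.5 -86.2]
side2
(10, 50) (30, 80) 19 [-83.8 -83.5 -83.1]
(50, 65) (-30, 30) 4 [-83.4 -82.8 -82.2]
(50, 65) (30, 80) 7 [-83.5 -83.3 -82.3]
(72, 104) (-80, -30) 17 [-86.5 -86.2 -85.9]
(72, 104) (-30, 30) 47 [-86.4 -85.8 -80.7]
(72, 104) (30, 80) 24 [-86.3 -85.9 -85.5]
(104, 116) (-80, -30) 23 [-86.4 -86.  -83.5]
(104, 116) (-30, 30) 11 [-86.2 -85.3 -82.2]
(104, 116) (30, 80) 19 [-86.  -85.7 -83.2]
85 15 x [-103.2  -85.8] y [-49.5 -12.8]
95 34 x [-108.  -86.] y [-54.3  -6.6]
105 35 x [-108.1  -86. ] y [-53.6  -3.6]
115 13 x [-108.5  -83.6] y [-44.4  -5.1]
125 20 x [-109.9  -80.5] y [-42.2   2.8]
135 25 x [-108.8  -85.5] y [-42.7  -9.2]
145 30 x [-113.   -87.1] y [-52.4  -7.9]
155 48 x [-113.7  -80.9] y [-59.4   0.1]
165 33 x [-112.6  -80.9] y [-58.4 -17. ]
175 61 x [-115.4  -79. ] y [-59.6   0.7]
185 86 x [-115.3  -78.6] y [-49.3   7.2]
195 44 x [-107.4  -86.8] y [-44.9 -15.2]
```

Both cameras agree the drawer front is still about 2.5 mm proud of the chest face. The stop I felt may have been the wider part of the finger meeting the top board. Since the drawer has to go home first, I'll reopen the gate gently, push the drawer home with a tilted fingertip, and latch the gate again.

Run:
```python
from h import *
done([-12,-9.6,-1.5,0,0,.15]);done([-10,-8,0,0,0,0]);print(cmd());fr()
go((525,-140,250,1.45),5,3.5)
```

```text
{'p': [414.40822647047213, -237.86920443520506, 247.81299999999993], 'yaw': 1.3568000000000002}
clk 16.2 tcp [ 415.6 -237.2  248.2] yaw 1.358 rel along/normal 394.3 144.6 F rad/norm/z 0.5 -0.3 0.2 T [0.   0.02 0.02] w 35.4
[[[2.38, 1.75, -0.04, 0, 0, -0.019, 3.5], [4.76, 3.49, -0.09, 0, 0, -0.037, 3.5], [7.15, 5.24, -0.13, 0, 0, -0.056, 3.5], [9.53, 6.98, -0.17, 0, 0, -0.075, 3.5], [11.91, 8.73, -0.22, 0, 0, -0.093, 3.5]]]
```

Call:
carry_out(
  series=[
    [[2.4, 1.7, 0, 0, 0, -0.02, 3.5], [4.8, 3.5, 0, 0, 0, -0.04, 3.5], [7.2, 5.2, 0, 0, 0, -0.06, 3.5], [9.6, 7, 0, 0, 0, -0.08, 3.5], [12, 8.7, 0, 0, 0, -0.1, 3.5]],
  ],
)

```text
clock: 16.62
eef_pos: [527.1, -136.0, 247.9]
tool_rot: [3.141, -0.001, 1.461]
force: [0.0, -0.3, -0.6]
width: 34.9
```

Run:
```python
from h import *
done([12,8.7,0,0,0,-.1]);print(cmd())
print(ray(load("top14"),172+480/7-.5,155+165/7-.5,171.5))
go((617.3,-43.6,200,1.507),5,3.5)
```

```text
{'p': [524.9077700748662, -139.0823082231031, 247.81299999999993], 'yaw': 1.4568000000000003}
[617.46670853 -44.89058632 171.5       ]
[[[2.11, 1.62, 0.96, 0, 0, -0.01, 3.5], [4.21, 3.24, 1.91, 0, 0, -0.02, 3.5], [6.32, 4.86, 2.87, 0, 0, -0.03, 3.5], [8.43, 6.47, 3.83, 0, 0, -0.04, 3.5], [10.54, 8.09, 4.78, 0, 0, -0.05, 3.5]]]
```

Knob seen at (617.5, −44.9), which matches where I left it.

Call:
carry_out(
  series=[
    [[2.1, 1.6, 0.9, 0, 0, -0.01, 3.5], [4.2, 3.2, 1.9, 0, 0, -0.02, 3.5], [6.3, 4.8, 2.8, 0, 0, -0.03, 3.5], [8.4, 6.5, 3.8, 0, 0, -0.04, 3.5], [10.6, 8.1, 4.8, 0, 0, -0.05, 3.5]],
  ],
)

```text
clock: 17.03
eef_pos: [619.1, -39.7, 199.3]
tool_rot: [3.141, -0.001, 1.51]
force: [-0.2, -0.6, -0.2]
width: 34.7
```

Run:
```python
from h import *
done([10.6,8.1,4.8,0,0,-.05]);print(cmd());fr()
go((617.3,-44.6,142.5,1.507),4,3.5)
```

```text
{'p': [617.4394919225222, -42.98402284865928, 199.81299999999993], 'yaw': 1.5068000000000004}
clk 17.03 tcp [619.1 -39.7 199.3] yaw 1.51 rel along/normal 158.3 11.6 F rad/norm/z 0.6 0.2 -0.2 T [-0.04 -0.01 -0.01] w 34.7
[[[-0.04, 0.0, 1.43, 0, 0, -0.0, 3.5], [-0.08, 0.0, 2.87, 0, 0, -0.0, 3.5], [-0.12, 0.0, 4.3, 0, 0, -0.0, 3.5], [-0.16, 0.0, 5.73, 0, 0, -0.0, 3.5]]]
```

Call:
carry_out(
  series=[
    [[-0.1, 0, 0.5, 0, 0, 0, 3.5], [-0.1, 0, 2.5, 0, 0, 0, 3.5], [-0.2, 0, 4.5, 0, 0, 0, 3.5], [-0.2, 0, 5.6, 0, 0, 0, 3.5], [-0.2, 0, 5.7, 0, 0, 0, 3.5]],
  ],
)

```text
clock: 17.45
eef_pos: [615.8, -43.7, 140.3]
tool_rot: [-3.137, -0.0, 1.509]
force: [-0.5, 0.2, -0.1]
width: 34.6
```

Call:
carry_out(
  series=[
    [[0, 0, 0, 0, 0, 0, 2.5], [0, 0, 0, 0, 0, 0, 1.8], [0, 0, 0, 0, 0, 0, 1.4], [0, 0, 0, 0, 0, 0, 1], [0, 0, 0, 0, 0, 0, 0.6]],
  ],
)

```text
clock: 17.87
eef_pos: [617.5, -44.6, 143.9]
tool_rot: [3.141, -0.0, 1.507]
force: [-1.8, 1.1, 2.1]
width: 12.5
```

Run:
```python
from h import *
done([-.2,0,5.7,0,0,0]);print(cmd());fr()
```

```text
{'p': [617.3115866173323, -44.979928716405624, 142.81299999999993], 'yaw': 1.5068000000000004}
clk 17.87 tcp [617.5 -44.6 143.9] yaw 1.507 rel along/normal 163.4 12.3 F rad/norm/z -1.0 1.9 2.1 T [ 0.25  0.45 -0.04] w 12.5
```

Gripped. Now press in to about 17 N.

Call:
carry_out(
  series=[
    [[0, 0.2, 0, 0, 0, 0, 0.6], [0, 0.4, 0, 0, 0, 0, 0.6], [0, 0.6, 0, 0, 0, 0, 0.6], [0, 0.8, 0, 0, 0, 0, 0.6], [0, 0.9, 0, 0, 0, 0, 0.6]],
  ],
)

```text
clock: 18.28
eef_pos: [618.9, -45.0, 143.4]
tool_rot: [-3.126, 0.002, 1.507]
force: [-21.2, 1.6, 20.0]
width: 12.4
```

Run:
```python
from h import *
done([0,.9,0,0,0,0]);print(cmd());fr()
```

```text
{'p': [626.2931630221908, -45.55550258976, 142.81299999999993], 'yaw': 1.5068000000000004}
clk 18.28 tcp [618.9 -45.  143.4] yaw 1.507 rel along/normal 163.6 11.0 F rad/norm/z -0.3 21.2 20.0 T [0.49 4.08 0.06] w 12.4
```

Call:
carry_out(
  series=[
    [[0, 0, -0.3, 0, 0, 0, 0.6], [0.1, 0, -0.6, 0, 0, 0, 0.6], [0.2, 0, -0.8, 0, 0, 0, 0.6]],
  ],
)

```text
clock: 18.53
eef_pos: [618.1, -43.0, 148.0]
tool_rot: [-3.124, 0.001, 1.508]
force: [-13.8, 1.8, -6.3]
width: 12.4
```

Run:
```python
from h import *
done([0.2,0,-.8,0,0,0]);print(cmd());fr()
```

```text
{'p': [626.4210683273807, -43.55959672201366, 150.81299999999993], 'yaw': 1.5068000000000004}
clk 18.53 tcp [618.1 -43.  148. ] yaw 1.508 rel along/normal 161.7 12.0 F rad/norm/z -0.9 13.9 -6.3 T [ 0.05  2.28 -0.02] w 12.4
```

Call:
carry_out(
  series=[
    [[0, 0.2, 0, 0, 0, 0, 0.6], [0, 0.35, 0, 0, 0, 0, 0.6], [0.1, 0.35, -0.3, 0, 0, 0, 0.6], [0.2, 0.35, -0.6, 0, 0, 0, 0.6], [0.35, 0.35, -0.9, 0, 0, 0, 0.6]],
  ],
)

```text
clock: 18.95
eef_pos: [618.7, -39.0, 155.2]
tool_rot: [-3.117, 0.001, 1.508]
force: [-20.4, 4.6, -6.8]
width: 12.2
```

Run:
```python
from h import *
done([0.35,.35,-.9,0,0,0]);print(cmd());fr()
```

```text
{'p': [630.137737880019, -40.29059573753981, 159.81299999999993], 'yaw': 1.5068000000000004}
clk 18.95 tcp [618.7 -39.  155.2] yaw 1.508 rel along/normal 157.6 11.7 F rad/norm/z -3.3 20.7 -6.8 T [0.52 3.36 0.09] w 12.2
```

Call:
carry_out(
  series=[
    [[0.1, -0.1, -0.2, 0, 0, 0, 0.6], [0.2, -0.2, -0.4, 0, 0, 0, 0.6], [0.25, -0.2, -0.5, 0, 0, 0, 0.6], [0.25, -0.2, -0.5, 0, 0, 0, 0.6]],
  ],
)

```text
clock: 19.28
eef_pos: [618.6, -35.6, 160.9]
tool_rot: [-3.12, -0.0, 1.509]
force: [-15.7, 4.7, -8.1]
width: 12.2
```

Run:
```python
from h import *
done([0.25,-.2,-.5,0,0,0]);print(cmd());fr()
from cell import *
d=get_image("side");np.savez('pics/side15.npz',**d)
im=cv2.convertScaleAbs(d['img'][150:220,250:310],alpha=1.5)
cv2.imwrite('pics/side15c.png',cv2.resize(im,None,fx=8,fy=8,interpolation=cv2.INTER_CUBIC))
```

```text
{'p': [628.30171364376, -37.66780809766702, 164.81299999999993], 'yaw': 1.5068000000000004}
clk 19.28 tcp [618.6 -35.6 160.9] yaw 1.509 rel along/normal 154.3 12.2 F rad/norm/z -3.7 16.0 -8.1 T [ 0.7   2.84 -0.02] w 12.2
```

View pics/side15c.png

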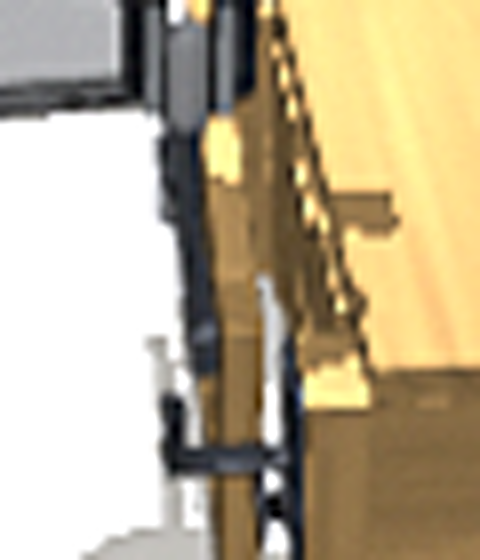

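Call:
carry_out(
  series=[
    [[0, -0.2, 0, 0, 0, 0, 0.6], [0, -0.4, 0.1, 0, 0, 0, 0.6], [0, -0.6, 0.2, 0, 0, 0, 0.6], [0, -0.8, 0.2, 0, 0, 0, 0.6], [0, -1, 0.3, 0, 0, 0, 0.6]],
  ],
)

```text
clock: 19.75
eef_pos: [616.9, -35.6, 160.4]
tool_rot: [-3.138, -0.002, 1.508]
force: [0.3, 4.0, -6.8]
width: 12.4
```

Run:
```python
from h import *
done([0,-1,.3,0,0,0]);print(cmd());fr()
arc(np.array([-.03,-.06,-.10,-.14,-.18]),.6)
```

```text
{'p': [618.3221843050283, -37.02828157171771, 161.81299999999993], 'yaw': 1.5068000000000004}
clk 19.75 tcp [616.9 -35.6 160.4] yaw 1.508 rel along/normal 154.3 13.7 F rad/norm/z -4.0 -0.0 -6.8 T [ 0.55  0.13 -0.14] w 12.4
[[[0.04, -0.47, 0.0, 0, 0, 0.03, 0.6], [0.1, -0.93, 0.0, 0, 0, 0.06, 0.6], [0.2, -1.55, 0.0, 0, 0, 0.1, 0.6], [0.32, -2.16, 0.0, 0, 0, 0.14, 0.6], [0.47, -2.77, 0.0, 0, 0, 0.18, 0.6]]]
```

Call:
carry_out(
  series=[
    [[0, -0.4, 0, 0, 0, 0.03, 0.6], [0.1, -0.9, 0, 0, 0, 0.06, 0.6], [0.2, -1.5, 0, 0, 0, 0.1, 0.6], [0.3, -2.2, 0, 0, 0, 0.14, 0.6], [0.5, -2.8, 0, 0, 0, 0.18, 0.6]],
  ],
)

```text
clock: 20.17
eef_pos: [590.9, -28.9, 161.2]
tool_rot: [3.141, -0.002, 1.326]
force: [1.7, 3.8, -8.5]
width: 12.8
```

Run:
```python
from h import *
done([.5,-2.8,0,0,0,.18]);print(cmd());fr()
arc(-np.arange(1,6)*.05,.6)
```

```text
{'p': [590.6992654195541, -30.247842629693793, 161.81299999999993], 'yaw': 1.3268000000000004}
clk 20.17 tcp [590.9 -28.9 161.2] yaw 1.326 rel along/normal 154.1 12.4 F rad/norm/z -4.1 -0.8 -8.5 T [0.46 0.01 0.01] w 12.8
[[[0.08, -0.78, 0.0, 0, 0, 0.05, 0.6], [0.2, -1.55, 0.0, 0, 0, 0.1, 0.6], [0.36, -2.31, 0.0, 0, 0, 0.15, 0.6], [0.56, -3.06, 0.0, 0, 0, 0.2, 0.6], [0.79, -3.81, 0.0, 0, 0, 0.25, 0.6]]]
```

The gate is past the lip with the bar lifted. I'll repeat this arc step three times to open it wide.

Call:
carry_out(
  series=[
    [[0.1, -0.8, 0, 0, 0, 0.05, 0.6], [0.2, -1.6, 0, 0, 0, 0.1, 0.6], [0.4, -2.3, 0, 0, 0, 0.15, 0.6], [0.6, -3.1, 0, 0, 0, 0.2, 0.6], [0.8, -3.8, 0, 0, 0, 0.25, 0.6]],
  ],
)

```text
clock: 20.58
eef_pos: [556.3, -12.1, 161.5]
tool_rot: [3.141, -0.002, 1.075]
force: [2.7, 4.3, -8.8]
width: 12.3
```

Call:
carry_out(
  series=[
    [[0.1, -0.8, 0, 0, 0, 0.05, 0.6], [0.2, -1.6, 0, 0, 0, 0.1, 0.6], [0.4, -2.3, 0, 0, 0, 0.15, 0.6], [0.6, -3.1, 0, 0, 0, 0.2, 0.6], [0.8, -3.8, 0, 0, 0, 0.25, 0.6]],
  ],
)

```text
clock: 21.0
eef_pos: [526.8, 12.5, 161.7]
tool_rot: [3.141, -0.002, 0.825]
force: [2.5, 3.1, -7.3]
width: 12.7
```

Run:
```python
from h import *
done([.8,-3.8,0,0,0,.25]);done([.8,-3.8,0,0,0,.25]);print(cmd());fr()
arc(-np.arange(1,6)*.05,.6)
```

```text
{'p': [526.0937487114961, 11.756527080660824, 161.81299999999993], 'yaw': 0.8268000000000004}
clk 21.0 tcp [526.8  12.5 161.7] yaw 0.825 rel along/normal 154.2 12.0 F rad/norm/z -4.0 0.3 -7.3 T [ 0.48 -0.01  0.08] w 12.7
[[[0.08, -0.77, 0.0, 0, 0, 0.05, 0.6], [0.2, -1.54, 0.0, 0, 0, 0.1, 0.6], [0.36, -2.31, 0.0, 0, 0, 0.15, 0.6], [0.55, -3.06, 0.0, 0, 0, 0.2, 0.6], [0.79, -3.8, 0.0, 0, 0, 0.25, 0.6]]]
```

Call:
carry_out(
  series=[
    [[0.1, -0.8, 0, 0, 0, 0.05, 0.6], [0.2, -1.6, 0, 0, 0, 0.1, 0.6], [0.4, -2.3, 0, 0, 0, 0.15, 0.6], [0.6, -3.1, 0, 0, 0, 0.2, 0.6], [0.8, -3.8, 0, 0, 0, 0.25, 0.6]],
  ],
)

```text
clock: 21.42
eef_pos: [504.1, 43.6, 161.8]
tool_rot: [3.141, -0.001, 0.575]
force: [0.8, 0.8, -7.6]
width: 12.5
```

Call:
carry_out(
  series=[
    [[0.1, -0.8, 0, 0, 0, 0.05, 0.6], [0.2, -1.6, 0, 0, 0, 0.1, 0.6], [0.4, -2.3, 0, 0, 0, 0.15, 0.6], [0.4, -2.3, 0, 0, 0, 0.15, 0.6]],
  ],
)

```text
clock: 21.75
eef_pos: [493.9, 66.1, 161.7]
tool_rot: [-3.141, 0.001, 0.428]
force: [-0.2, -1.0, -5.7]
width: 12.6
```

Call:
carry_out(
  series=[
    [[-0.2, 0, 0.4, 0, 0, 0, 0.6], [-0.4, 0, 0.8, 0, 0, 0, 0.6], [-0.6, 0, 1.2, 0, 0, 0, 0.6], [-0.7, 0, 1.5, 0, 0, 0, 0.6], [-0.8, 0, 1.8, 0, 0, 0, 0.6]],
  ],
)

```text
clock: 22.17
eef_pos: [486.3, 60.0, 143.7]
tool_rot: [3.141, 0.002, 0.425]
force: [-5.9, -3.1, 10.7]
width: 12.7
```

Run:
```python
from h import *
done([.8,-3.8,0,0,0,.25]);done([.4,-2.3,0,0,0,.15]);done([-.8,0,1.8,0,0,0]);print(cmd());fr()
```

```text
{'p': [487.07999943984487, 61.526125812762125, 143.81299999999993], 'yaw': 0.4268000000000004}
clk 22.17 tcp [486.3  60.  143.7] yaw 0.425 rel along/normal 164.1 11.1 F rad/norm/z 6.7 -0.4 10.7 T [-0.44  1.01 -0.03] w 12.7
```

Call:
carry_out(
  series=[
    [[0, 0, 0, 0, 0, 0, 1.5], [0, 0, 0, 0, 0, 0, 2.5], [0, 0, 0, 0, 0, 0, 3.5], [0, 0, -0.5, 0, 0, 0, 3.5], [0, 0, -3, 0, 0, 0, 3.5]],
  ],
)

```text
clock: 22.58
eef_pos: [485.3, 61.3, 171.8]
tool_rot: [-3.14, 0.006, 0.427]
force: [0.4, 1.2, -0.0]
width: 34.9
```

Run:
```python
from h import *
done([0,0,-3,0,0,0]);print(cmd());fr()
plan([(490,60,200,.4),(515,40,215,.3),(545,10,215,.2),(575,-15,215,.1),(600,-30,205,-.015)],0)
```

```text
{'p': [487.07999943984487, 61.526125812762125, 173.81299999999993], 'yaw': 0.4268000000000004}
clk 22.58 tcp [485.3  61.3 171.8] yaw 0.427 rel along/normal 164.4 13.0 F rad/norm/z -0.8 0.9 -0.0 T [0.02 0.01 0.  ] w 34.9
[[[0.2, 0.26, -2.62, 0, 0, 0.027, 0], [1.65, 3.12, -4.12, 0, 0, 0.127, 0], [3.14, 7.09, -4.12, 0, 0, 0.227, 0], [4.84, 10.61, -4.12, 0, 0, 0.327, 0], [6.49, 13.01, -3.12, 0, 0, 0.442, 0]]]
```

Call:
carry_out(
  series=[
    [[0.2, 0.2, -2.6, 0, 0, 0.03, 3.5], [1.6, 3.1, -4.1, 0, 0, 0.13, 2], [3.4, 6.5, -4.1, 0, 0, 0.23, 0], [5.5, 9.5, -4.1, 0, 0, 0.33, 0], [7.5, 11, -3.1, 0, 0, 0.44, 0]],
  ],
)

```text
clock: 23.0
eef_pos: [605.3, -12.2, 208.0]
tool_rot: [3.139, -0.008, -0.022]
force: [0.1, -0.6, 0.1]
width: -0.1
```

Run:
```python
from h import *
done([7.5,11,-3.1,0,0,.44]);print(cmd());fr()
```

```text
{'p': [600.8877285326939, -7.559334298093809, 204.81299999999993], 'yaw': -0.013199999999999601}
clk 23.0 tcp [605.3 -12.2 208. ] yaw -0.022 rel along/normal 32.1 -130.6 F rad/norm/z -0.1 -0.6 0.1 T [-0.06 -0.04 -0.02] w -0.1
```

Call:
carry_out(
  series=[
    [[0, -0.4, 2.5, 0, 0.1, 0, 0], [0, -0.4, 6, 0, 0.2, 0, 0], [0.5, -0.4, 9.5, 0, 0.2, 0, 0], [1.5, -0.4, 11.4, 0, 0.2, 0, 0], [2.5, -0.4, 11.4, 0, 0.2, 0, 0]],
  ],
)

```text
clock: 23.42
eef_pos: [621.7, -3.6, 85.7]
tool_rot: [-3.142, -0.19, -0.013]
force: [-0.3, 0.4, -0.1]
width: 0.0
```

Run:
```python
from h import *
done([2.5,-.4,11.4,0,0,0]);print(cmd());fr()
from cell import *
print(read_state()["tool_rot"])
```

```text
{'p': [625.9383490310197, -3.8896731899174, 90.8129999999999], 'yaw': -0.013199999999999601}
clk 23.42 tcp [621.7  -3.6  85.7] yaw -0.013 rel along/normal 17.1 -121.4 F rad/norm/z 0.3 0.4 -0.1 T [ 0.04  0.21 -0.04] w 0.0
[-3.14154571 -0.19014363 -0.01272411]
```

Call:
carry_out(
  series=[
    [[0.5, 0, 0.1, 0, 0, 0, 0], [1, 0, 0.2, 0, 0, 0, 0], [1.5, 0, 0.3, 0, 0, 0, 0], [1.8, 0, 0.35, 0, 0, 0, 0], [2, 0, 0.4, 0, 0, 0, 0]],
  ],
)

```text
clock: 23.83
eef_pos: [647.4, -4.1, 92.0]
tool_rot: [-3.141, -0.202, -0.013]
force: [0.5, -0.8, -0.6]
width: 0.4
```

Call:
carry_out(
  series=[
    [[0.2, 0, 0.05, 0, 0, 0, 0], [0.4, 0, 0.1, 0, 0, 0, 0], [0.6, 0, 0.1, 0, 0, 0, 0], [0.6, 0, 0.1, 0, 0, 0, 0]],
  ],
)

```text
clock: 24.17
eef_pos: [652.0, -4.3, 91.0]
tool_rot: [3.142, -0.199, -0.013]
force: [-0.4, 0.2, -0.4]
width: -0.1
```

Call:
carry_out(
  series=[
    [[0.1, 0, 0, 0, 0, 0, 0], [0.2, 0, 0.05, 0, 0, 0, 0], [0.3, 0, 0.05, 0, 0, 0, 0], [0.3, 0, 0.05, 0, 0, 0, 0]],
  ],
)

```text
clock: 24.5
eef_pos: [652.3, -4.2, 90.5]
tool_rot: [-3.141, -0.194, -0.013]
force: [-8.7, 0.5, 6.3]
width: -0.2
```

Call:
carry_out(
  series=[
    [[0.1, 0, 0, 0, 0, 0, 0], [0.2, 0, 0.05, 0, 0, 0, 0], [0.3, 0, 0.05, 0, 0, 0, 0], [0.3, 0, 0.05, 0, 0, 0, 0]],
  ],
)

```text
clock: 24.83
eef_pos: [652.4, -4.3, 89.9]
tool_rot: [-3.141, -0.188, -0.013]
force: [-13.8, 0.8, 9.5]
width: -0.4
```

The drawer moved a further 3 mm or so to its true stop: the TCP is now at 652.3, against 648.5 before. Backing off to look.

Call:
carry_out(
  series=[
    [[-1.5, 0, -0.3, 0, 0, 0, 0], [-4, 0, -0.8, 0, 0, 0, 0], [-5.5, 0, -3.5, 0, -0.1, 0, 0], [-5, 0, -7.2, 0, -0.2, 0, 0], [-4.2, 0, -11, 0, -0.2, 0, 0]],
  ],
)

```text
clock: 25.25
eef_pos: [594.5, -3.4, 182.8]
tool_rot: [3.141, 0.007, -0.013]
force: [2.9, -0.3, -0.2]
width: 0.1
```

Run:
```python
from h import *
from cell import *
s=read_state();print(s["clock"],s["eef_pos"],s["tool_rot"])
R=Ro.from_euler("z",-.015).as_matrix()[:2,:2]
for n in("side","top"):
    d=get_image(n);np.savez(f"pics/{n}16.npz",**d)
    q=cloud(d);L=(q[...,:2]-[747.5,-2])@R;z=q[...,2]
    print(n)
    for lo,hi in((10,50),(50,65),(72,104),(104,116)):
        for y0,y1 in((-80,-30),(-30,30),(30,80)):
            m=(z>lo)&(z<hi)&(L[...,1]>y0)&(L[...,1]<y1)&(L[...,0]>-100)&(L[...,0]<-70)
            if m.sum()>3: print((lo,hi),(y0,y1),m.sum(),np.percentile(L[m][:,0],[5,50,95]).round(1))
    b=(175,100,345,230) if n=='side' else (165,95,320,230)
    im=cv2.convertScaleAbs(d['img'][b[1]:b[3],b[0]:b[2]],alpha=1.6)
    cv2.imwrite(f'pics/{n}16c.png',cv2.resize(im,None,fx=4,fy=4,interpolation=cv2.INTER_CUBIC))
```

```text
25.25 [594.49745931  -3.41546265 182.82773473] [ 3.14111121  0.00656148 -0.01314971]
side
(10, 50) (30, 80) 19 [-83.8 -83.3 -83.1]
(50, 65) (-30, 30) 7 [-83.1 -82.7 -81.6]
(50, 65) (30, 80) 10 [-83.8 -83.3 -82.5]
(72, 104) (-80, -30) 17 [-83.9 -83.7 -83.4]
(72, 104) (-30, 30) 42 [-83.9 -83.5 -81.7]
(72, 104) (30, 80) 22 [-83.8 -83.4 -83.2]
(104, 116) (-80, -30) 14 [-84.2 -83.7 -83.4]
(104, 116) (-30, 30) 7 [-83.7 -83.4 -81. ]
(104, 116) (30, 80) 10 [-83.5 -83.2 -81.5]
top
(10, 50) (-80, -30) 31 [-86.9 -86.1 -85. ]
(50, 65) (-80, -30) 17 [-86.5 -85.7 -85.2]
(72, 104) (-80, -30) 34 [-86.3 -85.8 -85.5]
(104, 116) (-80, -30) 15 [-86.3 -85.9 -85.5]
```

View pics/side16c.png

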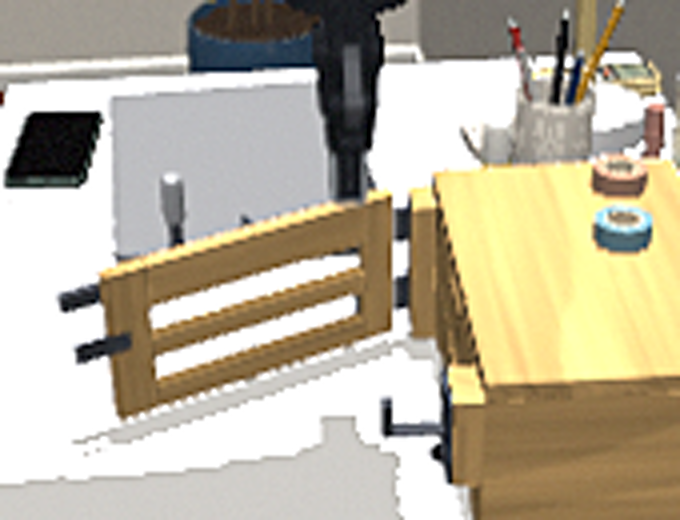

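Run:
```python
from h import *
from cell import *
json.dump(dict(p=[595.4,-3.9,190.7],yaw=-.0132),open("cmd.json","w"))
s=read_state();print(s["clock"],s["eef_pos"],s["tool_rot"])
# knob position at present gate angle from top picture
d=load("side16");
print(ray(d,175+172/4-.4,100+177/4-.4,171.5))
go((487,61.5,215,.4268),5,3.5)
```

```text
25.35 [601.89552824  -3.71502427 190.22904212] [-3.14140841 -0.01443016 -0.01338146]
[488.53893312  60.6520511  171.5       ]
[[[-2.19, -1.28, -0.49, 0, 0, -0.088, 3.5], [-4.37, -2.56, -0.97, 0, 0, -0.176, 3.5], [-6.56, -3.84, -1.46, 0, 0, -0.264, 3.5], [-8.74, -5.12, -1.94, 0, 0, -0.352, 3.5], [-10.93, -6.4, -2.43, 0, 0, -0.44, 3.5]]]
```

View pics/top16c.png

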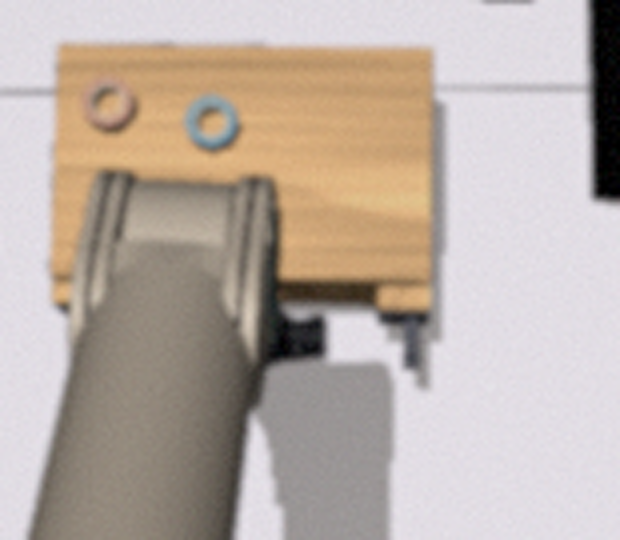

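Call:
carry_out(
  series=[
    [[0, 0, -1, 0, 0, 0, 0], [0, 0, -2, 0, 0, 0, 0], [0, 0, -2, 0, 0, 0, 0]],
  ],
)

```text
clock: 25.6
eef_pos: [596.3, -3.5, 205.2]
tool_rot: [-3.141, -0.003, -0.013]
force: [0.1, 0.3, 0.1]
width: 0.1
```

Run:
```python
from h import *
from cell import *
s=read_state();print(s["clock"],s["eef_pos"],s["tool_rot"])
```

```text
25.6 [596.34556471  -3.52497166 205.21061757] [-3.14147182e+00 -2.52472619e-03 -1.33253626e-02]
```

Run:
```python
from h import *
json.dump(dict(p=[596,-4,206],yaw=-.0132),open("cmd.json","w"))
go((488,61,216,.4268),5,3.5)
```

```text
[[[-2.18, -1.27, -0.2, 0, 0, -0.088, 3.5], [-4.35, -2.54, -0.4, 0, 0, -0.176, 3.5], [-6.53, -3.81, -0.6, 0, 0, -0.264, 3.5], [-8.71, -5.09, -0.8, 0, 0, -0.352, 3.5], [-10.88, -6.36, -1.0, 0, 0, -0.44, 3.5]]]
```

Call:
carry_out(
  series=[
    [[-2.2, -1.3, -0.2, 0, 0, -0.09, 3.5], [-4.3, -2.5, -0.4, 0, 0, -0.18, 3.5], [-6.5, -3.8, -0.6, 0, 0, -0.27, 3.5], [-8.7, -5.1, -0.8, 0, 0, -0.36, 3.5], [-10.9, -6.4, -1, 0, 0, -0.44, 3.5]],
  ],
)

```text
clock: 26.02
eef_pos: [485.8, 62.4, 213.1]
tool_rot: [-3.141, 0.001, 0.431]
force: [-1.2, 0.8, 0.1]
width: 35.0
```

Call:
carry_out(
  series=[
    [[0, 0, 0, 0, 0, 0, 3.5], [0, 0, 0, 0, 0, 0, 3.5]],
  ],
)

```text
clock: 26.18
eef_pos: [486.3, 62.6, 213.5]
tool_rot: [-3.141, 0.001, 0.428]
force: [-0.5, -1.0, 0.9]
width: 34.7
```

Run:
```python
from h import *
from cell import *
done([-10.9,-6.4,-1,0,0,-.44]);print(cmd())
s=read_state();print(s["clock"],s["eef_pos"],s["tool_rot"])
```

```text
{'p': [487.85427140933945, 61.43318261857041, 216.0], 'yaw': 0.4268}
26.1833 [486.33816981  62.60084097 213.46564353] [-3.14098611e+00  7.90106523e-04  4.28076035e-01]
```

Run:
```python
from h import *
json.dump(dict(p=[486.3,62.0,214.3],yaw=.427),open("cmd.json","w"))
```

Call:
carry_out(
  series=[
    [[0, 0.1, 1.5, 0, 0, 0, 3.5], [0, 0.1, 3.5, 0, 0, 0, 3.5], [0, 0.1, 5.5, 0, 0, 0, 3.5], [0, 0.1, 7, 0, 0, 0, 3.5], [0, 0.1, 7.1, 0, 0, 0, 3.5]],
  ],
)

```text
clock: 26.6
eef_pos: [486.9, 59.8, 139.9]
tool_rot: [-3.141, 0.005, 0.425]
force: [0.0, 1.3, -0.3]
width: 35.1
```

Call:
carry_out(
  series=[
    [[0, 0, 0, 0, 0, 0, 2.5], [0, 0, 0, 0, 0, 0, 1.8], [0, 0, 0, 0, 0, 0, 1.4], [0, 0, 0, 0, 0, 0, 1], [0, 0, 0, 0, 0, 0, 0.6]],
  ],
)

```text
clock: 27.02
eef_pos: [488.8, 61.0, 143.5]
tool_rot: [3.141, -0.002, 0.426]
force: [1.8, -0.0, 0.4]
width: 12.7
```

Run:
```python
from h import *
done([0,.1,7.1,0,0,0]);print(cmd());fr()
```

```text
{'p': [486.71414203335337, 61.08978773013654, 143.3], 'yaw': 0.427}
clk 27.02 tcp [488.8  61.  143.5] yaw 0.426 rel along/normal 161.3 11.1 F rad/norm/z -1.6 -0.8 0.4 T [ 0.02 -0.1   0.  ] w 12.7
```

Call:
carry_out(
  series=[
    [[0.2, 0, -0.4, 0, 0, 0, 0.6], [0.3, 0, -0.8, 0, 0, 0, 0.6], [0.5, 0, -1.2, 0, 0, 0, 0.6], [0.7, 0, -1.6, 0, 0, 0, 0.6], [0.8, 0, -1.8, 0, 0, 0, 0.6]],
  ],
)

```text
clock: 27.43
eef_pos: [496.9, 65.4, 161.3]
tool_rot: [3.141, -0.003, 0.428]
force: [5.2, 2.3, -9.9]
width: 12.1
```

Call:
carry_out(
  series=[
    [[0, 0, 0, 0, 0, 0, 0.6]],
  ],
)

```text
clock: 27.52
eef_pos: [496.9, 65.4, 161.3]
tool_rot: [3.141, -0.003, 0.428]
force: [6.2, 2.1, -9.5]
width: 12.5
```

Run:
```python
from h import *
json.dump(dict(p=[488.0,61.0,143.5],yaw=.427),open("cmd.json","w"))
done([.8,0,-1.8,0,0,0]);print(cmd());fr()
arc(np.arange(1,6)*.05,.6)
```

```text
{'p': [495.2816981589076, 64.31313626682662, 161.5], 'yaw': 0.427}
clk 27.52 tcp [496.9  65.4 161.3] yaw 0.428 rel along/normal 152.1 12.0 F rad/norm/z -6.5 -0.7 -9.5 T [ 0.2  -0.81  0.06] w 12.5
[[[-0.04, 0.77, 0.0, 0, 0, -0.05, 0.6], [-0.04, 1.54, 0.0, 0, 0, -0.1, 0.6], [0.0, 2.32, 0.0, 0, 0, -0.15, 0.6], [0.08, 3.08, 0.0, 0, 0, -0.2, 0.6], [0.19, 3.85, 0.0, 0, 0, -0.25, 0.6]]]
```

Call:
carry_out(
  series=[
    [[0, 0.8, 0, 0, 0, -0.05, 0.6], [0, 1.5, 0, 0, 0, -0.1, 0.6], [0, 2.3, 0, 0, 0, -0.15, 0.6], [0.1, 3.1, 0, 0, 0, -0.2, 0.6], [0.2, 3.9, 0, 0, 0, -0.25, 0.6]],
  ],
)

```text
clock: 27.93
eef_pos: [514.7, 31.2, 160.9]
tool_rot: [3.141, -0.003, 0.681]
force: [5.5, 4.5, -9.4]
width: 12.4
```

Call:
carry_out(
  series=[
    [[0, 0.8, 0, 0, 0, -0.05, 0.6], [0, 1.5, 0, 0, 0, -0.1, 0.6], [0, 2.3, 0, 0, 0, -0.15, 0.6], [0.1, 3.1, 0, 0, 0, -0.2, 0.6], [0.2, 3.9, 0, 0, 0, -0.25, 0.6]],
  ],
)

```text
clock: 28.35
eef_pos: [540.2, 2.8, 160.7]
tool_rot: [-3.141, -0.003, 0.932]
force: [3.8, 5.8, -8.6]
width: 12.4
```

Run:
```python
from h import *
for i in range(2): done([.2,3.9,0,0,0,-.25])
print(cmd());fr()
arc(np.arange(1,6)*.05,.6)
```

```text
{'p': [539.2444149032493, 0.49728852761492703, 161.5], 'yaw': 0.927}
clk 28.35 tcp [540.2   2.8 160.7] yaw 0.932 rel along/normal 151.9 11.8 F rad/norm/z -6.9 0.3 -8.6 T [ 1.01 -0.75  0.1 ] w 12.4
[[[-0.03, 0.77, 0.0, 0, 0, -0.05, 0.6], [-0.03, 1.55, 0.0, 0, 0, -0.1, 0.6], [0.02, 2.32, 0.0, 0, 0, -0.15, 0.6], [0.1, 3.09, 0.0, 0, 0, -0.2, 0.6], [0.22, 3.85, 0.0, 0, 0, -0.25, 0.6]]]
```

Call:
carry_out(
  series=[
    [[0, 0.8, 0, 0, 0, -0.05, 0.6], [0, 1.5, 0, 0, 0, -0.1, 0.6], [0, 2.3, 0, 0, 0, -0.15, 0.6], [0.1, 3.1, 0, 0, 0, -0.2, 0.6], [0.2, 3.9, 0, 0, 0, -0.25, 0.6]],
  ],
)

```text
clock: 28.77
eef_pos: [571.8, -18.5, 160.4]
tool_rot: [-3.14, -0.003, 1.182]
force: [2.6, 7.1, -8.7]
width: 12.5
```

Call:
carry_out(
  series=[
    [[0, 0.5, 0, 0, 0, -0.03, 0.6], [0, 0.9, 0, 0, 0, -0.06, 0.6], [0, 1.4, 0, 0, 0, -0.09, 0.6], [0, 1.9, 0, 0, 0, -0.12, 0.6], [0, 2.3, 0, 0, 0, -0.15, 0.6]],
  ],
)

```text
clock: 29.18
eef_pos: [592.6, -27.1, 160.2]
tool_rot: [-3.14, -0.003, 1.331]
force: [2.4, 6.5, -8.7]
width: 12.7
```

Run:
```python
from h import *
done([.2,3.9,0,0,0,-.25]);done([0,2.3,0,0,0,-.15])
print(cmd());fr()
```

```text
{'p': [592.8775365542965, -30.137304839431387, 161.5], 'yaw': 1.327}
clk 29.18 tcp [592.6 -27.1 160.2] yaw 1.331 rel along/normal 151.8 11.9 F rad/norm/z -6.9 -0.8 -8.7 T [ 1.08 -0.44 -0.07] w 12.7
```

Call:
carry_out(
  series=[
    [[0, 0.3, 0, 0, 0, -0.02, 0.6], [0, 0.6, 0, 0, 0, -0.04, 0.6], [0, 0.9, 0, 0, 0, -0.06, 0.6], [0, 1.2, 0, 0, 0, -0.08, 0.6], [0, 1.5, 0, 0, 0, -0.1, 0.6]],
  ],
)

```text
clock: 29.6
eef_pos: [606.8, -30.9, 160.1]
tool_rot: [-3.14, -0.003, 1.43]
force: [1.6, 5.9, -8.2]
width: 12.2
```

Run:
```python
from h import *
from cell import *
done([0,1.5,0,0,0,-.1])
print(cmd());fr()
d=get_image("side");np.savez('pics/side17.npz',**d)
im=cv2.convertScaleAbs(d['img'][140:220,245:310],alpha=1.5)
cv2.imwrite('pics/side17c.png',cv2.resize(im,None,fx=7,fy=7,interpolation=cv2.INTER_CUBIC))
```

```text
{'p': [607.4339652643384, -33.758131155269666, 161.5], 'yaw': 1.427}
clk 29.6 tcp [606.8 -30.9 160.1] yaw 1.43 rel along/normal 151.8 12.3 F rad/norm/z -6.0 -0.7 -8.2 T [ 0.87 -0.31 -0.08] w 12.2
```

View pics/side17c.png

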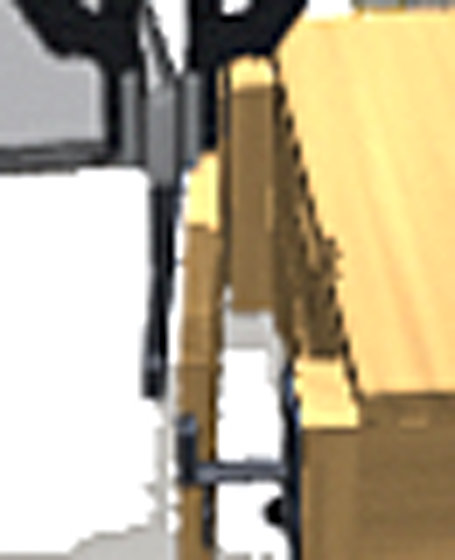

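Call:
carry_out(
  series=[
    [[0, 0.1, 0, 0, 0, -0.006, 0.6], [0, 0.2, 0, 0, 0, -0.012, 0.6], [0, 0.3, 0, 0, 0, -0.018, 0.6], [0, 0.4, 0, 0, 0, -0.024, 0.6], [0, 0.5, 0, 0, 0, -0.03, 0.6]],
  ],
)

```text
clock: 30.07
eef_pos: [611.4, -31.9, 160.1]
tool_rot: [-3.139, -0.002, 1.459]
force: [0.2, 4.6, -8.0]
width: 12.6
```

Call:
carry_out(
  series=[
    [[0, 0.1, 0, 0, 0, -0.006, 0.6], [0, 0.2, 0, 0, 0, -0.012, 0.6], [0, 0.3, 0, 0, 0, -0.018, 0.6], [0, 0.4, 0, 0, 0, -0.024, 0.6]],
  ],
)

```text
clock: 30.4
eef_pos: [615.2, -32.6, 160.1]
tool_rot: [-3.139, -0.002, 1.483]
force: [0.3, 5.0, -7.9]
width: 12.5
```

Call:
carry_out(
  series=[
    [[0, 0.1, 0, 0, 0, -0.006, 0.6], [0, 0.2, 0, 0, 0, -0.012, 0.6], [0, 0.3, 0, 0, 0, -0.018, 0.6]],
  ],
)

```text
clock: 30.65
eef_pos: [617.5, -33.0, 159.9]
tool_rot: [-3.137, -0.002, 1.501]
force: [-2.4, 4.8, -7.5]
width: 12.6
```

Run:
```python
from h import *
done([0,.5,0,0,0,-.03]);done([0,.4,0,0,0,-.024]);done([0,.3,0,0,0,-.018])
print(cmd());fr()
```

```text
{'p': [619.34440260104, -35.19786820001918, 161.5], 'yaw': 1.499}
clk 30.65 tcp [617.5 -33.  159.9] yaw 1.501 rel along/normal 151.9 12.2 F rad/norm/z -4.7 2.7 -7.5 T [ 0.82  0.3  -0.07] w 12.6
```

Call:
carry_out(
  series=[
    [[0, 0.15, 0, 0, 0, 0, 0.6], [0, 0.3, 0, 0, 0, 0, 0.6], [0, 0.45, -0.1, 0, 0, 0, 0.6], [0, 0.6, -0.1, 0, 0, 0, 0.6], [0, 0.7, -0.1, 0, 0, 0, 0.6]],
  ],
)

```text
clock: 31.07
eef_pos: [618.5, -33.7, 159.2]
tool_rot: [-3.125, -0.0, 1.501]
force: [-13.1, 5.8, -5.6]
width: 12.8
```

Run:
```python
from h import *
done([0,.7,-.1,0,0,0])
print(cmd());fr()
```

```text
{'p': [626.3263688557071, -35.7000108278554, 162.5], 'yaw': 1.499}
clk 31.07 tcp [618.5 -33.7 159.2] yaw 1.501 rel along/normal 152.4 11.1 F rad/norm/z -4.8 13.4 -5.6 T [1.06 2.16 0.04] w 12.8
```

Call:
carry_out(
  series=[
    [[0, 0.15, 0, 0, 0, 0, 0.6], [0, 0.3, 0, 0, 0, 0, 0.6], [0, 0.3, 0, 0, 0, 0, 0.6]],
  ],
)

```text
clock: 31.32
eef_pos: [618.9, -34.1, 158.4]
tool_rot: [-3.119, 0.001, 1.5]
force: [-17.0, 5.1, -4.2]
width: 12.4
```

Run:
```python
from h import *
done([0,.3,0,0,0,0])
print(cmd());fr()
```

```text
{'p': [629.3186401077072, -35.91521481121378, 162.5], 'yaw': 1.499}
clk 31.32 tcp [618.9 -34.1 158.4] yaw 1.5 rel along/normal 152.9 10.7 F rad/norm/z -3.9 17.4 -4.2 T [ 1.01  2.78 -0.  ] w 12.4
```

Call:
carry_out(
  series=[
    [[-0.1, 0.05, 0.2, 0, 0, 0, 0.6], [-0.2, 0.05, 0.4, 0, 0, 0, 0.6], [-0.3, 0.05, 0.6, 0, 0, 0, 0.6]],
  ],
)

```text
clock: 31.57
eef_pos: [618.8, -37.6, 152.9]
tool_rot: [-3.119, 0.001, 1.5]
force: [-19.8, 3.8, -0.4]
width: 12.7
```

Run:
```python
from h import *
done([-.3,.05,.6,0,0,0])
print(cmd());fr()
```

```text
{'p': [629.6021479996822, -38.943353393773684, 156.5], 'yaw': 1.499}
clk 31.57 tcp [618.8 -37.6 152.9] yaw 1.5 rel along/normal 156.3 10.5 F rad/norm/z -2.4 20.1 -0.4 T [1.3  3.64 0.2 ] w 12.7
```

Call:
carry_out(
  series=[
    [[0, 0, 0.1, 0, 0, 0, 0.6], [-0.1, 0, 0.2, 0, 0, 0, 0.6], [-0.1, 0, 0.3, 0, 0, 0, 0.6], [-0.2, 0, 0.4, 0, 0, 0, 0.6]],
  ],
)

```text
clock: 31.9
eef_pos: [618.5, -40.4, 149.0]
tool_rot: [-3.119, 0.002, 1.499]
force: [-19.1, 4.6, -1.2]
width: 12.3
```

Run:
```python
from h import *
done([-.2,0,.4,0,0,0])
print(cmd());fr()
```

```text
{'p': [629.4586786774432, -40.93820089510713, 152.5], 'yaw': 1.499}
clk 31.9 tcp [618.5 -40.4 149. ] yaw 1.499 rel along/normal 159.2 10.5 F rad/norm/z -3.2 19.4 -1.2 T [1.05 3.39 0.16] w 12.3
```

Call:
carry_out(
  series=[
    [[0, 0, 0.1, 0, 0, 0, 0.6], [-0.1, 0, 0.2, 0, 0, 0, 0.6], [-0.1, 0, 0.3, 0, 0, 0, 0.6], [-0.2, 0, 0.4, 0, 0, 0, 0.6]],
  ],
)

```text
clock: 32.23
eef_pos: [618.4, -43.0, 145.1]
tool_rot: [-3.119, 0.003, 1.499]
force: [-18.7, 3.0, -0.1]
width: 12.5
```

Run:
```python
from h import *
from cell import *
done([-.2,0,.4,0,0,0])
print(cmd());fr()
d=get_image("side");np.savez('pics/side18.npz',**d)
im=cv2.convertScaleAbs(d['img'][150:220,250:310],alpha=1.5)
cv2.imwrite('pics/side18c.png',cv2.resize(im,None,fx=8,fy=8,interpolation=cv2.INTER_CUBIC))
```

```text
{'p': [629.3152093552043, -42.933048396440576, 148.5], 'yaw': 1.499}
clk 32.23 tcp [618.4 -43.  145.1] yaw 1.499 rel along/normal 161.7 10.3 F rad/norm/z -1.6 18.9 -0.1 T [0.95 3.39 0.19] w 12.5
```

View pics/side18c.png

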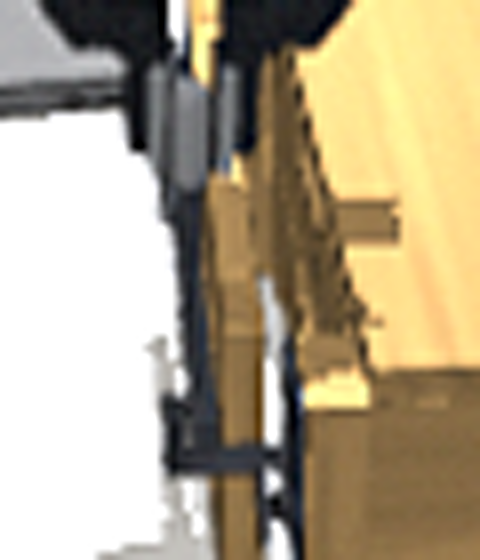

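The bar is going down behind the lip. I'll lower it the last few millimetres.

Call:
carry_out(
  series=[
    [[0, 0, 0.1, 0, 0, 0, 0.6], [-0.1, 0, 0.2, 0, 0, 0, 0.6], [-0.1, 0, 0.3, 0, 0, 0, 0.6], [-0.1, 0, 0.3, 0, 0, 0, 0.6]],
  ],
)

```text
clock: 32.62
eef_pos: [618.8, -43.4, 144.0]
tool_rot: [-3.12, 0.003, 1.5]
force: [-20.7, 2.9, 10.8]
width: 12.4
```

Run:
```python
from h import *
done([-.1,0,.3,0,0,0])
print(cmd());fr()
```

```text
{'p': [629.2434746940849, -43.9304721471073, 145.5], 'yaw': 1.499}
clk 32.62 tcp [618.8 -43.4 144. ] yaw 1.5 rel along/normal 162.1 10.0 F rad/norm/z -1.4 20.8 10.8 T [0.84 4.08 0.18] w 12.4
```

Fz rises at the lower stop, so the bar is fully down. Easing off.

Call:
carry_out(
  series=[
    [[0, -0.2, 0, 0, 0, 0, 0.6], [0, -0.4, 0, 0, 0, 0, 0.6], [0, -0.6, 0, 0, 0, 0, 0.6], [0, -0.8, 0.05, 0, 0, 0, 0.6], [0, -1, 0.05, 0, 0, 0, 0.6]],
  ],
)

```text
clock: 33.03
eef_pos: [617.5, -43.2, 144.2]
tool_rot: [-3.139, 0.001, 1.499]
force: [-0.2, 0.4, -3.9]
width: 12.5
```

Run:
```python
from h import *
done([0,-1,.05,0,0,0])
print(cmd());fr()
```

```text
{'p': [619.2692371874176, -43.2131255359127, 145.0], 'yaw': 1.499}
clk 33.03 tcp [617.5 -43.2 144.2] yaw 1.499 rel along/normal 162.0 11.3 F rad/norm/z -0.4 0.2 -3.9 T [0.57 0.17 0.16] w 12.5
```

Call:
carry_out(
  series=[
    [[0, 0, 0.1, 0, 0, 0, 0.6], [0, 0, 0.1, 0, 0, 0, 1.5], [0, 0, 0.1, 0, 0, 0, 2.5], [0, 0, 0.1, 0, 0, 0, 3.5], [0, 0, 0.1, 0, 0, 0, 3.5]],
  ],
)

```text
clock: 33.45
eef_pos: [620.3, -43.7, 143.7]
tool_rot: [3.139, 0.0, 1.498]
force: [1.1, 0.5, -0.7]
width: 35.0
```

Call:
carry_out(
  series=[
    [[0, 0, -0.5, 0, 0, 0, 3.5], [0, 0, -2, 0, 0, 0, 3.5], [0, 0, -4, 0, 0, 0, 3.5], [0, 0, -7, 0, 0, 0, 3.5], [0, 0, -10, 0, 0, 0, 3.5]],
  ],
)

```text
clock: 33.87
eef_pos: [618.9, -43.3, 244.1]
tool_rot: [-3.141, -0.0, 1.499]
force: [-0.4, 0.3, -0.5]
width: 34.9
```

Call:
carry_out(
  series=[
    [[-2.4, -2, -0.4, 0, 0, 0.03, 3.5], [-4.8, -4, -0.7, 0, 0, 0.06, 3.5], [-7.2, -6, -1, 0, 0, 0.09, 3.5], [-9.6, -8, -1, 0, 0, 0.12, 3.5], [-12, -9.6, -1, 0, 0, 0.15, 3.5]],
  ],
)

```text
clock: 34.28
eef_pos: [513.6, -157.1, 254.1]
tool_rot: [3.141, 0.001, 1.347]
force: [0.0, -0.0, 0.9]
width: 35.2
```

Call:
carry_out(
  series=[
    [[-2.4, -2, 0, 0, 0, 0, 3.5], [-4.8, -4, 0, 0, 0, 0, 3.5], [-7.2, -6, 0, 0, 0, 0, 3.5], [-9, -7.5, 0, 0, 0, 0, 3.5], [-9, -7.5, 0, 0, 0, 0, 3.5]],
  ],
)

```text
clock: 34.7
eef_pos: [417.4, -231.3, 253.5]
tool_rot: [-3.139, 0.003, 1.342]
force: [0.2, -0.2, -0.6]
width: 34.9
```

Run:
```python
from h import *
from cell import *
R=Ro.from_euler("z",-.015).as_matrix()[:2,:2]
for n in("side","top"):
    d=get_image(n);np.savez(f"pics/{n}19.npz",**d)
    q=cloud(d);L=(q[...,:2]-[747.5,-2])@R;z=q[...,2]
    for lo,hi in((10,65),(72,116)):
        m=(z>lo)&(z<hi)&(abs(L[...,1])<80)&(L[...,0]>-95)&(L[...,0]<-70)
        if m.sum()>3: print(n,(lo,hi),m.sum(),np.percentile(L[m][:,0],[5,50,95]).round(1))
    b=(220,110,345,235) if n=='side' else (165,95,320,230)
    im=cv2.convertScaleAbs(d['img'][b[1]:b[3],b[0]:b[2]],alpha=1.6)
    cv2.imwrite(f'pics/{n}19c.png',cv2.resize(im,None,fx=4.5,fy=4.5,interpolation=cv2.INTER_CUBIC))
cv2.imwrite("pics/top19.png",cv2.convertScaleAbs(d["img"],alpha=1.6))
s=read_state();print(s["clock"],s["eef_pos"])
```

```text
side (10, 65) 40 [-83.8 -83.4 -82.2]
side (72, 116) 118 [-84.  -83.6 -81.5]
top (10, 65) 123 [-86.5 -85.6 -84.8]
top (72, 116) 135 [-86.5 -85.7 -84.8]
34.8 [ 421.80536239 -228.0797065   253.87825147]
```

View pics/side19c.png

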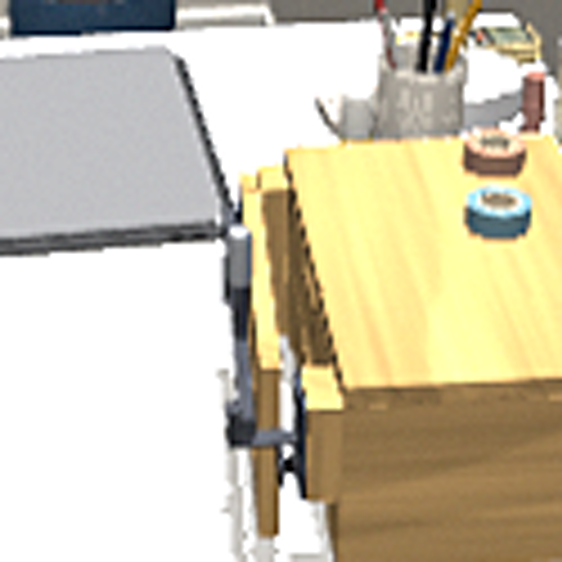

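View pics/top19.png

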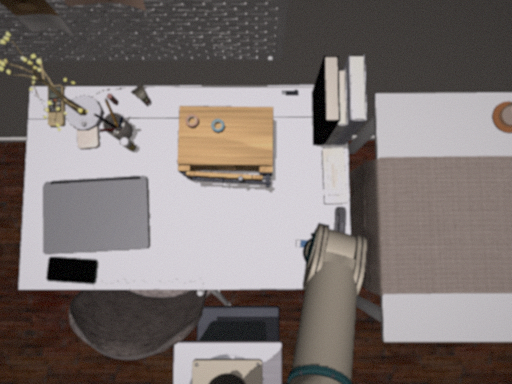

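Run:
```python
from h import *
from cell import *
a=load("side0")["img"].astype(int);b=load("side19")["img"].astype(int)
for n,s in dict(eraser=np.s_[262:285,190:212],pen=np.s_[270:325,143:170],washi=np.s_[135:165,318:345]).items(): print(n,"changed px",(np.abs(a[s]-b[s]).sum(2)>90).sum())
print(finish_job())
```

```text
eraser changed px 53
pen changed px 910
washi changed px 0
the job is handed in; nothing more can be done
None
```

```bash
python3 -c "
import numpy as np,cv2
a=np.load('pics/side0.npz')['img'];b=np.load('pics/side19.npz')['img'];c=np.load('pics/side16.npz')['img']
cv2.imwrite('pics/cmp.png',np.hstack([x[250:335,130:270] for x in(a,c,b)]))"
```

```text
(no output)
```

View pics/cmp.png

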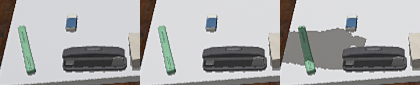

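The chest is locked: the drawer is fully home, and the gate is shut with its bar down behind the catch. I handed the job in at about 35 s of the 61 s allowed.

- **First push fell short:** I pushed the drawer until it stopped at 11 N and latched the gate. Both cameras then showed the drawer front still about 2.5 mm proud of the chest. The wider part of the finger had probably met the top board first.
- **Redone in order:** I unlatched and reopened the gate, then pushed the drawer again with a tilted fingertip. It went about 3 mm further to its true stop. I swung the gate shut with the bar lifted to about 0.13 rad and felt for the buffer. I pressed in at 17–21 N while lowering the bar behind the lip, eased off, and let go.
- **Last checks:**
  - The drawer front is flush with the chest to within about 0.2 mm in both cameras.
  - With the push released to about 0 N the gate held its position, and the side picture shows the bar end down inside the hook.
  - The two tape rolls are unchanged.
- **One check misread:** a before-and-after comparison flagged the pen and eraser as changed. The pictures show both in their original places, with only the arm's shadow over the pen.

The drawer was not quite home when the gate was first latched, but it was before the final latching.

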